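# Put the supplies on their colour-coded trays

## Task

Get the cart ready for the next patient: stand the brown bottle on the brown tray, the blue-capped bottle on the blue tray, the carton marked purple on the purple tray and the carton marked green on the green tray, each upright in the middle of its tray, gently set down and not dropped. Leave the two white-capped white bottles (one with a red band, one with a grey band) standing where they are, and knock nothing over.

Things in the scene. Friction and masses are not known exactly. Their poses are not given: they have to be found in the camera images.
- brown_bottle: Loose brown bottle with a white cap, 49 mm diameter, 122 mm tall, 0.19 kg. Stands upright; origin at the centre of its underside, z up. Grip the round body from above, between 35 and 85 mm above the underside, not the cap.
- blue_cap_bottle: Loose white bottle with a blue cap and blue band, 49 mm diameter, 134 mm tall, 0.18 kg. Stands upright; origin at the centre of its underside, z up. Grip the round body from above, between 35 and 85 mm above the underside, not the cap.
- purple_carton: Loose small white carton of lancets with a purple upper front and a round purple sticker on its top, 0.05 kg, 47 mm wide (its y), 31 mm deep (its x) and 72 mm tall. The coloured front faces its -x side and roughly the robot. Stands upright; origin at the centre of its underside, z up. Can be gripped across either width, in its upper half.
- green_carton: Loose small white carton of lancets with a green upper front and a round green sticker on its top, 0.05 kg, 47 mm wide (its y), 31 mm deep (its x) and 72 mm tall. The coloured front faces its -x side and roughly the robot. Stands upright; origin at the centre of its underside, z up. Can be gripped across either width, in its upper half.
- brown_tray: Shallow square brown tray, fixed to the cart top, 84 x 84 mm, rim 9 mm high and 3 mm thick, flat floor 3 mm above the cart top, empty at the start. Origin at the centre of its underside (z = 0, the cart top), x and y along its sides.
- blue_tray: Shallow square blue tray, fixed to the cart top, 84 x 84 mm, rim 9 mm high and 3 mm thick, flat floor 3 mm above the cart top, empty at the start. Origin at the centre of its underside (z = 0, the cart top), x and y along its sides.
- purple_tray: Shallow square purple tray, fixed to the cart top, 84 x 84 mm, rim 9 mm high and 3 mm thick, flat floor 3 mm above the cart top, empty at the start. Origin at the centre of its underside (z = 0, the cart top), x and y along its sides.
- green_tray: Shallow square green tray, fixed to the cart top, 84 x 84 mm, rim 9 mm high and 3 mm thick, flat floor 3 mm above the cart top, empty at the start. Origin at the centre of its underside (z = 0, the cart top), x and y along its sides.
- white_cap_bottle: Loose white bottle with a white cap and a pale grey band, 45 mm diameter, 126 mm tall; not part of the job, leave it standing where it is. Origin at the centre of its underside.
- red_band_bottle: Loose white bottle with a white cap and a red band, 53 mm diameter, 134 mm tall; not part of the job, leave it standing where it is. Origin at the centre of its underside.

How it is judged:
By the outcome, as a careful person would: the job done as asked, in the order asked, and still so for the second after the job is handed in, with the robot touching nothing.
It also fails if it takes over 102 s, if anything falls off the work surface, if the arm or the gripper's body presses on something with over 40 N, if the wrist force passes 120 N, or if a joint passes its speed limit or range.

## Robot

A 7-joint arm with a two-finger parallel gripper is mounted at the origin on a cart in front of the work surface, level with it; the furniture and walls round the work are solid. World frame = base frame: x ahead of the robot, y to its left, z up, the work surface at z = 0. Lengths are in m, angles in rad, forces in N, time in s.
With the tool pointing down it reaches from about 0.4 to 0.925 m from the base axis. Payload 4.1 kg.
Tool frame: the origin (TCP) lies on the centre line of the jaws, within the pads' length; the fingertips stand 22 mm ahead of it and the grasp point (between the pads) lies 3 mm ahead of it (manip.tips_ahead is the distance from the TCP to the fingertips, in m); z points along the fingers, y is the direction in which the jaws open and shut (so a half turn about z gives the same grasp; the last joint's range is limited). The gripper opens to 85 mm and grips with 20 to 120 N. Pads are 22 mm wide; open, the fingers measure 114 mm over their backs; the gripper's body (76 mm by 85 mm) begins 54 mm behind the grasp point. The pads swing forward as they close: fully open they stand 13 mm farther back than shut.
Start: joints at [-1.246, 0.398, 0.045, 1.537, -0.019, 1.207, -0.051], TCP at [0.267, 0.593, 0.253] pointing down, gripper open.
Joint ranges: [-2.82, 2.82], [-0.49, 2.23], [-1.37, 1.46], [0, 2.46], [-1.36, 4.5], [0.23, 2], [-2.94, 2.94]. Speed limits (rad/s): [2.57, 2.57, 3.14, 3.14, 3.14, 3.14, 3.14].

## Interface

Orientations are given as a rotation vector (axis times angle).
In Python, from plant import manip, imaging, job gives the robot as it stands.
- The arm moves only by the tool step_arm, never from a script. Its argument "rows" is a list of rows, each an object with "offset": the shift along the tool's x, y, z in m, a list of three; "rotation": the turn, a rotation vector about the tool's x, y, z in rad, a list of three; "hand": the closure in counts, from 0 (fully open) to 255 (shut). A call has 1 to 8 rows; each row is the pose to reach, as a shift and turn from the pose commanded when the call began, along the tool's axes at that moment; what a row does not reach only later rows make up. A row lasts 1/12 s, in which the tool goes at most 41.7 mm and 7.16 degrees, less where a joint would pass 70% of its speed; a pose out of reach is approached as far as the arm can. A call with a gripper value outside its range is refused whole. The fingers move at their own pace and stop on an object; "force" is the grip in N (left out, the last holds). Time passes only in rows, so rows that repeat a pose let the fingers close. It gives the time, the measured TCP pose, the force and the opening at its end, in the units of the state.
- manip.get_state(): the state, without advancing time (a new reading comes with each control period).
- imaging.read_camera(name): name is "scene" or "top" or "wrist"; returns the picture (420x560x3 uint8, blue, green, red); there is no depth.
- imaging.camera_model(name): a dict with "fx", "fy", "cx", "cy" (pixels), "k1" (the pictures are not rectified: a ray, as slopes to the right and down, at radius r is drawn at 1 + k1 r^2 times it, then the intrinsics apply), "pose" (4x4, takes a point from camera to world coordinates). Camera axes: x right, y down, z forward; pixel columns grow to the right and rows downward; lengths in m; the calibration is good to about 2 mm. A picture is of the moment at which its call begins: read the wrist's pose just before it. camera_model takes no time and is no camera call; for the wrist camera it gives the pose at the moment of the call.
- job.hand_in(): hands the job in, once; it reports no verdict.
The state is a dict: "time": time; "qpos": joint angles; "qvel": joint speeds; "joint_torque": joint torques, N m; "eef_pos": TCP position; "orientation": TCP orientation; "contact_force": force on the tool from outside, world axes, zero at the start; "ft_torque": the same for the moment, N m; "finger_gap": finger opening in m.
Only numpy, scipy, OpenCV 4.12 (cv2) and the standard library are available. Lean on these libraries where they do the work, as an engineer would, in place of code of your own. Each camera call takes 0.05 s, during which the arm holds its last target.

## Working session

There is one attempt and no reset: what is moved stays moved. The work goes in short steps, Python scripts to look and compute and a tool call to move; the robot and the scene stay as the last step left them, time stands still between calls to the robot, and variables do not carry over. Pictures are saved under pics/ and viewed, and the job is handed in when it is done.

Besides the shell and the picture viewer there is one more tool, called after "Call:" as name([rows], argument=value, ...), one row to a line, values as JSON. step_arm: Moves the arm, as the interface text tells. Its arguments: {"type":"object","properties":{"rows":{"type":"array"},"force":{"type":"number"}},"required":["rows"]}

```bash
ls; mkdir -p pics; cat > /dev/null; python3 - <<'E'
from plant import manip, imaging, job
import cv2
s=manip.get_state();print(s['time'],s['eef_pos'],s['orientation'],s['finger_gap'],manip.tips_ahead)
for n in ("scene","top"):
    cv2.imwrite(f"pics/{n}0.png",imaging.read_camera(n)); m=imaging.camera_model(n);print(n,m)
E
```

```text
pics
0.0 [0.2670348  0.59197585 0.2522541 ] [-0.66047976 -3.07110419  0.0030762 ] 0.08584959513786915 0.022
scene {'fx': 470.697944956716, 'fy': 470.697944956716, 'cx': 283.40490871761665, 'cy': 212.06058024209375, 'k1': -0.020156696968980464, 'pose': array([[ 0.71079611, -0.31695854,  0.62793804, -0.14431343],
       [-0.70338439, -0.32586132,  0.63171576, -0.66361099],
       [ 0.00439301, -0.89070292, -0.45456464,  0.50076528],
       [ 0.        ,  0.        ,  0.        ,  1.        ]])}
top {'fx': 522.8356145743302, 'fy': 522.8356145743302, 'cx': 276.7628126036009, 'cy': 213.6294716675302, 'k1': 0.0485560536259297, 'pose': array([[ 0.01780644, -0.99413756,  0.10664631,  0.38811115],
       [-0.99890157, -0.02231202, -0.0412047 ,  0.02097907],
       [ 0.04334263, -0.10579546, -0.99344287,  1.00632983],
       [ 0.        ,  0.        ,  0.        ,  1.        ]])}
```

View pics/scene0.png

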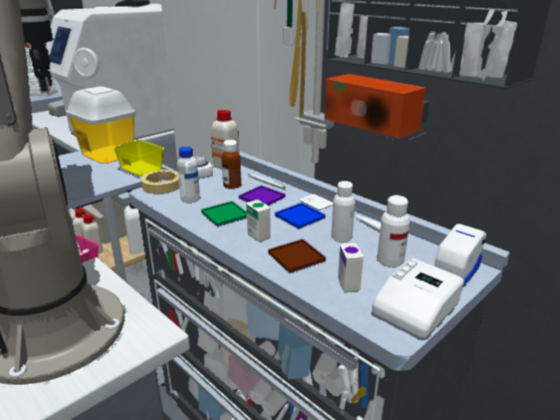

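View pics/top0.png

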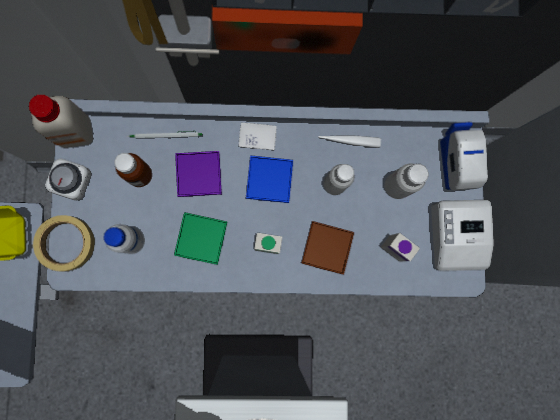

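The top view shows four trays: purple (199,174), blue (270,180), green (201,238) and brown (328,247). The brown bottle cap is at (125,162), the blue cap at (115,238), the green sticker at (268,242) and the purple sticker at (405,246). The white bottles are near (343,173) and (412,175). I'll enlarge it to read positions more closely.

```bash
python3 - <<'E'
import cv2
a=cv2.imread("pics/top0.png")
cv2.imwrite("pics/tA.png",cv2.resize(a[140:280,90:240],None,fx=4,fy=4,interpolation=cv2.INTER_CUBIC))
cv2.imwrite("pics/tB.png",cv2.resize(a[140:280,235:435],None,fx=4,fy=4,interpolation=cv2.INTER_CUBIC))
E
```

```text
(no output)
```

View pics/tA.png

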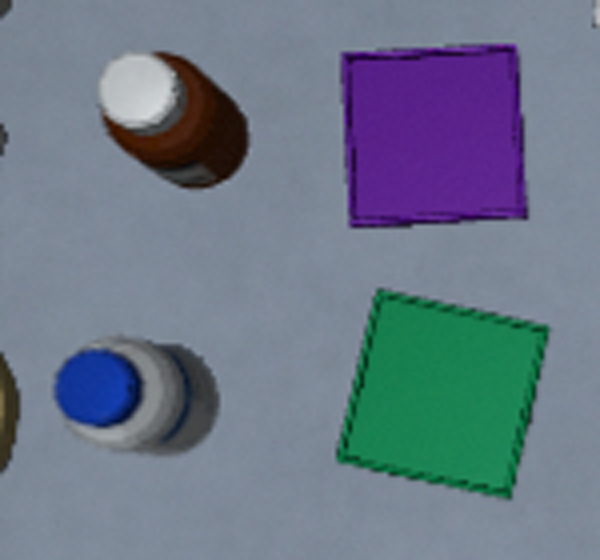

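View pics/tB.png

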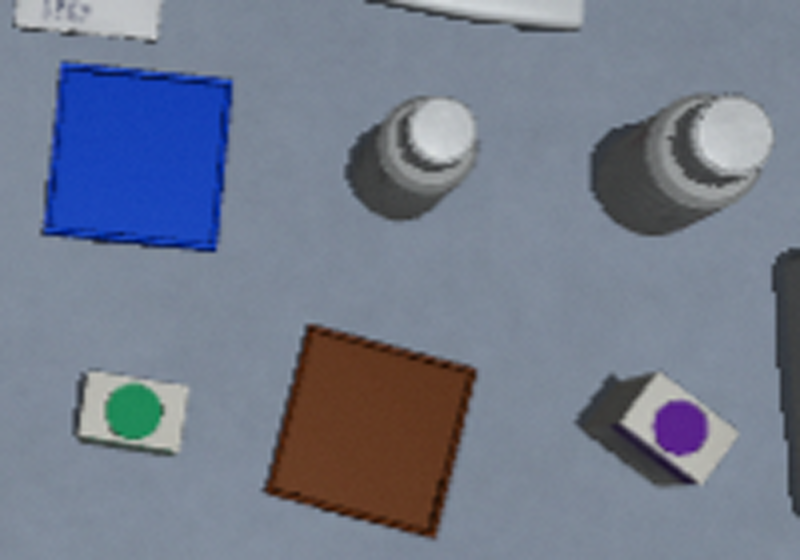

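```bash
cat > h.py <<'E'
import numpy as np, cv2
from plant import manip, imaging, job
def ray(m,u,v):
    K=np.array([[m['fx'],0,m['cx']],[0,m['fy'],m['cy']],[0,0,1.]])
    p=cv2.undistortPoints(np.array([[[u,v]]],float),K,np.array([m['k1'],0,0,0.]))[0,0]
    T=np.array(m['pose']); return T[:3,3],T[:3,:3]@np.array([p[0],p[1],1.])
def at(m,u,v,z):
    o,d=ray(m,u,v); return (o+d*(z-o[2])/d[2])
def px(m,P):
    T=np.array(m['pose']); c=T[:3,:3].T@(np.array(P)-T[:3,3]); x,y=c[:2]/c[2]; f=1+m['k1']*(x*x+y*y)
    return m['fx']*x*f+m['cx'],m['fy']*y*f+m['cy']
E
python3 - <<'E'
from h import *
m=imaging.camera_model("top")
A=lambda p:((p[0]+.5)/4-.5+90,(p[1]+.5)/4-.5+140)
B=lambda p:((p[0]+.5)/4-.5+235,(p[1]+.5)/4-.5+140)
for n,f,c,z in [("purple",A,[(341,53),(515,45),(527,217),(352,227)],.009),("green",A,[(379,289),(549,327),(510,498),(338,461)],.009),
 ("blue",B,[(62,62),(232,79),(216,250),(42,235)],.009),("brown",B,[(308,325),(476,371),(435,538),(265,491)],.009),
 ("pc",B,[(657,372),(738,434),(701,484),(620,423)],.072),("gc",B,[(89,370),(189,384),(180,447),(82,437)],.072)]:
    P=np.array([at(m,*f(q),z)[:2] for q in c]); e=np.diff(np.r_[P,P[:1]],axis=0)
    print(n,P.mean(0).round(4),np.linalg.norm(e,axis=1).round(4),np.degrees(np.arctan2(e[:,1],e[:,0])).round(1))
for n,f,q,z in [("brownb",A,(137,91),.122),("blueb",A,(97,387),.134),("gst",B,(134,411),.072),("pst",B,(681,427),.072),("white",B,(441,130),.126),("red",B,(733,134),.134)]:
    print(n,at(m,*f(q),z).round(4))
s=manip.get_state();print(s['time'])
E
```

```text
purple [0.5694 0.1321] [0.0833 0.0841 0.0831 0.0846] [ -85.6 -174.5   94.7    5.6]
green [0.4455 0.1232] [0.0827 0.083  0.0826 0.0835] [-101.4  168.9   78.9  -11.1]
blue [ 0.5628 -0.0045] [0.0829 0.0841 0.084  0.0851] [-94.2 175.6  86.4  -5.2]
brown [ 0.4325 -0.1185] [0.0838 0.0824 0.084  0.0822] [-104.1  166.3   75.7  -13.9]
pc [ 0.4338 -0.2487] [0.0454 0.0284 0.045  0.0288] [-126.7  143.2   53.8  -35.9]
gc [ 0.4371 -0.0037] [0.0452 0.0284 0.0439 0.0301] [-96.8 172.8  85.3  -4.7]
brownb [0.5644 0.2446 0.122 ]
blueb [0.4382 0.2517 0.134 ]
gst [ 0.4364 -0.0032  0.072 ]
pst [ 0.4343 -0.2497  0.072 ]
white [ 0.5569 -0.1313  0.126 ]
red [ 0.5567 -0.255   0.134 ]
0.1
```

```bash
cat >> h.py <<'E'
from scipy.spatial.transform import Rotation as Ro
def plan(x,y,z,jaw,st=None):
    """jaw: world angle deg of tool y (mod 180). prints tool-frame offset, rotation"""
    s=manip.get_state(); R=Ro.from_rotvec(s['orientation'])
    p=np.array(s['eef_pos']); d=R.inv().apply(np.array([x,y,z])-p)
    ydir=R.as_matrix()[:,1]; cur=np.degrees(np.arctan2(ydir[1],ydir[0]))
    dj=(jaw-cur+90)%180-90
    a=np.radians(jaw+ (0 if abs((jaw-cur+180)%360-180)<=90 else 180))
    Y=np.array([np.cos(a),np.sin(a),0]);Z=np.array([0,0,-1.]);X=np.cross(Y,Z)
    rv=(R.inv()*Ro.from_matrix(np.c_[X,Y,Z])).as_rotvec()
    print("t%.2f pos"%s['time'],p.round(4),"jaw %.1f gap %.4f"%(cur,s['finger_gap']),"F",np.round(s['contact_force'],1))
    print(" off",d.round(4),"dist %.3f"%np.linalg.norm(d),"rot",rv.round(4),"deg %.1f"%dj,"q",np.round(s['qpos'],2))
E
python3 - <<'E'
from h import *
plan(.564,.245,.25,0); plan(.564,.245,.25,23)
m=imaging.camera_model("top");print(at(m,72,140,0),at(m,68,180,0),at(m,62,243,0))
m=imaging.camera_model("scene")
for P in [(.5644,.2446,.122),(.4382,.2517,.134),(.4364,-.0032,.072),(.4343,-.2497,.072),(.5694,.1321,.009),(.4325,-.1185,.009)]: print(np.round(px(m,P),1))
import cv2
a=cv2.imread("pics/scene0.png")
cv2.imwrite("pics/sA.png",cv2.resize(a[130:300,170:370],None,fx=4,fy=4,interpolation=cv2.INTER_CUBIC)[:600])
E
```

```text
t0.10 pos [0.267  0.592  0.2523] jaw 65.7 gap 0.0854 F [-0.1  0.4  0.4]
 off [-0.4134 -0.1942  0.0027] dist 0.457 rot [-1.6000e-03  1.1000e-03  1.1471e+00] deg -65.7 q [-1.25  0.4   0.04  1.54 -0.02  1.21 -0.05]
t0.10 pos [0.267  0.592  0.2523] jaw 65.7 gap 0.0854 F [-0.1  0.4  0.4]
 off [-0.4134 -0.1942  0.0027] dist 0.457 rot [-0.0017  0.0008  0.7457] deg -42.7 q [-1.25  0.4   0.04  1.54 -0.02  1.21 -0.05]
[0.62928894 0.3746956  0.        ] [0.55155148 0.37782958 0.        ] [0.43164994 0.38168076 0.        ]
[229.4 139.7]
[185.5 145.9]
[257.6 203.7]
[351.3 248.6]
[261.5 193. ]
[295.8 251.3]
```

View pics/sA.png

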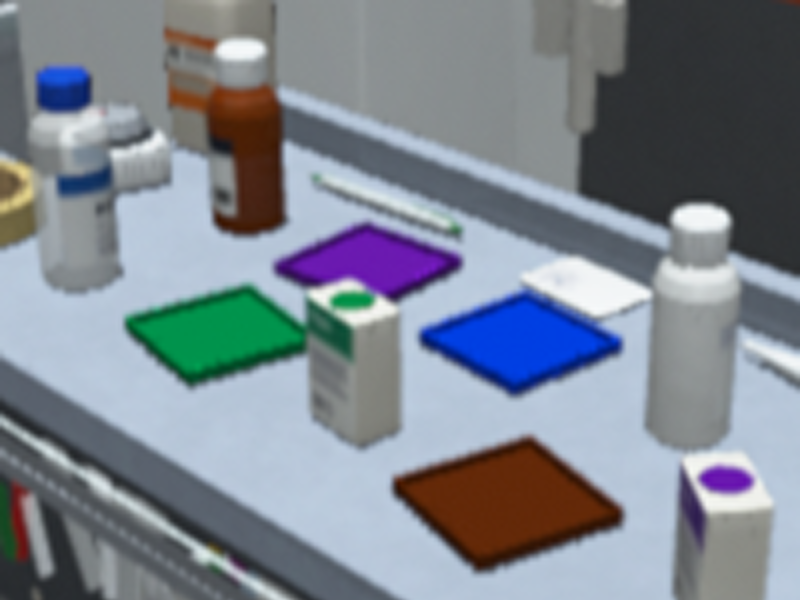

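The scene view shows the brown cap top at (230,142), blue cap (186,149), green sticker (258,205), purple sticker (351,250) and brown tray centre (297,255). These are 1–4 px below my predictions, so I'll cross-check with the wrist camera while approaching.

Call:
step_arm([
  {"offset": [-0.413, -0.194, 0.0], "rotation": [0, 0, 0.746], "hand": 0},
  {"offset": [-0.413, -0.194, 0.0], "rotation": [0, 0, 0.746], "hand": 0},
  {"offset": [-0.413, -0.194, 0.0], "rotation": [0, 0, 0.746], "hand": 0},
  {"offset": [-0.413, -0.194, 0.0], "rotation": [0, 0, 0.746], "hand": 0},
  {"offset": [-0.413, -0.194, 0.0], "rotation": [0, 0, 0.746], "hand": 0},
  {"offset": [-0.413, -0.194, 0.0], "rotation": [0, 0, 0.746], "hand": 0},
  {"offset": [-0.413, -0.194, 0.0], "rotation": [0, 0, 0.746], "hand": 0},
  {"offset": [-0.413, -0.194, 0.0], "rotation": [0, 0, 0.746], "hand": 0},
])

```text
time: 0.77
eef_pos: [0.4847, 0.3375, 0.253]
orientation: [-1.734, -2.619, 0.001]
contact_force: [0.4, 1.7, 0.6]
finger_gap: 0.0857
```

```bash
python3 - <<'E'
from h import *
plan(.564,.245,.25,0)
m=imaging.camera_model("wrist");print(m)
cv2.imwrite("pics/w1.png",imaging.read_camera("wrist"))
for P in [(.5644,.2446,.122),(.4382,.2517,.134),(.5694,.1321,.009),(.4455,.1232,.009)]: print(np.round(px(m,P),1))
E
```

```text
t0.77 pos [0.4847 0.3375 0.253 ] jaw 23.0 gap 0.0857 F [0.4 1.7 0.6]
 off [-0.1161  0.0369  0.003 ] dist 0.122 rot [-5.000e-04  2.000e-04  4.013e-01] deg -23.0 q [-0.93  0.3   0.31  1.69 -0.1   1.16 -0.19]
{'fx': 378.5474772990232, 'fy': 378.5474772990232, 'cx': 282.33022121277435, 'cy': 210.4948079935569, 'k1': -0.0785639129308659, 'pose': array([[ 9.20770108e-01,  3.75688483e-01,  1.05074126e-01,
         4.58651208e-01],
       [ 3.90105279e-01, -8.86375727e-01, -2.49310934e-01,
         4.00201264e-01],
       [-5.28091205e-04,  2.70548027e-01, -9.62706334e-01,
         3.74339158e-01],
       [ 0.00000000e+00,  0.00000000e+00,  0.00000000e+00,
         1.00000000e+00]])}
[329.3 350.2]
[174.5 293.4]
[280.2 367. ]
[175.7 336.5]
```

View pics/w1.png

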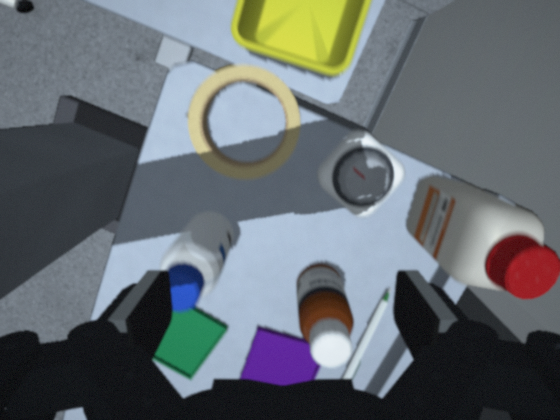

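The wrist view shows the brown cap at (330,343), the blue cap at (184,286) partly hidden, and the green tray at (190,342). All are within about 5 mm of prediction. Next I'll hover over the brown bottle.

Call:
step_arm([
  {"offset": [-0.116, 0.037, 0.0], "rotation": [0, 0, 0.0], "hand": 0},
  {"offset": [-0.116, 0.037, 0.0], "rotation": [0, 0, 0.0], "hand": 0},
  {"offset": [-0.116, 0.037, 0.0], "rotation": [0, 0, 0.0], "hand": 0},
  {"offset": [-0.116, 0.037, 0.0], "rotation": [0, 0, 0.0], "hand": 0},
])

```text
time: 1.15
eef_pos: [0.5686, 0.2368, 0.2534]
orientation: [1.748, 2.602, -0.005]
contact_force: [0.3, -1.6, 0.9]
finger_gap: 0.0856
```

```bash
python3 - <<'E'
from h import *
plan(.564,.245,.25,0)
m=imaging.camera_model("wrist")
cv2.imwrite("pics/w2.png",imaging.read_camera("wrist"))
cv2.imwrite("pics/top2.png",imaging.read_camera("top"))
np.save("w2.npy",m,allow_pickle=True)
for P in [(.5644,.2446,.122),(.5644,.2446,.0),(.4382,.2517,.134),(.5694,.1321,.009),(.4455,.1232,.009)]: print(np.round(px(m,P),1))
E
```

```text
t1.15 pos [0.5686 0.2368 0.2534] jaw 22.2 gap 0.0856 F [ 0.3 -1.6  0.9]
 off [ 0.0094 -0.0012  0.0033] dist 0.010 rot [0.0028 0.0071 0.3876] deg -22.2 q [-0.75  0.35  0.37  1.63 -0.13  1.18  0.03]
[280.  192.4]
[280.6 164. ]
[ 98.3 113.3]
[244.7 265.8]
[129.8 230.9]
```

View pics/w2.png

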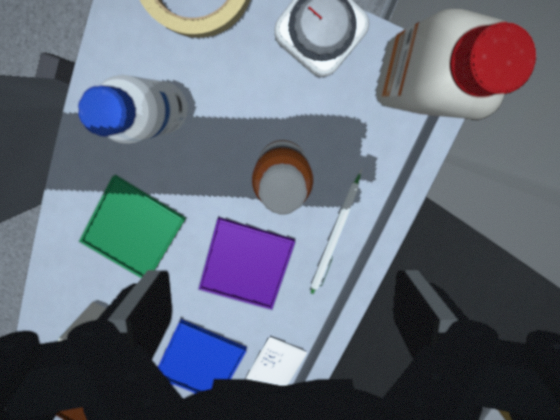

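View pics/top2.png

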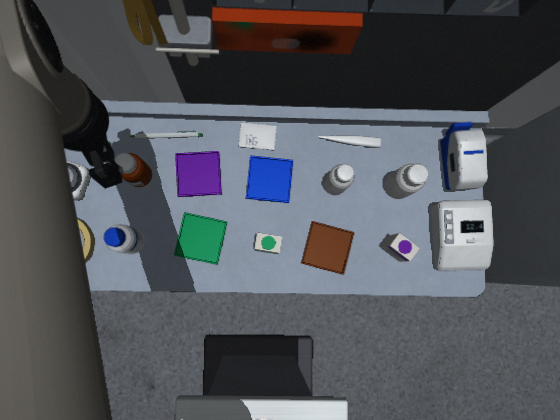

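The cap is at (282,192), against a prediction of (280,192). The trays agree to about 3 px. I'm settling, then descending.

```bash
python3 - <<'E'
from h import *
plan(.5645,.2445,.079,22)
E
```

```text
t1.25 pos [0.5643 0.2446 0.2529] jaw 22.7 gap 0.0857 F [-0.7  0.6  0.5]
 off [-1.000e-04  3.000e-04  1.739e-01] dist 0.174 rot [-0.0007  0.0006  0.0122] deg -0.7 q [-0.75  0.35  0.36  1.63 -0.13  1.18  0.03]
```

Call:
step_arm([
  {"offset": [0, 0, 0.03], "rotation": [0, 0, 0], "hand": 0},
  {"offset": [0, 0, 0.065], "rotation": [0, 0, 0], "hand": 0},
  {"offset": [0, 0, 0.1], "rotation": [0, 0, 0], "hand": 0},
  {"offset": [0, 0, 0.13], "rotation": [0, 0, 0], "hand": 0},
  {"offset": [0, 0, 0.15], "rotation": [0, 0, 0], "hand": 0},
  {"offset": [0, 0, 0.163], "rotation": [0, 0, 0], "hand": 0},
  {"offset": [0, 0, 0.174], "rotation": [0, 0, 0], "hand": 0},
  {"offset": [0, 0, 0.174], "rotation": [0, 0, 0], "hand": 0},
])

```text
time: 1.92
eef_pos: [0.5617, 0.2477, 0.0774]
orientation: [-1.731, -2.619, 0.004]
contact_force: [0.0, -0.8, 0.6]
finger_gap: 0.0856
```

Call:
step_arm([
  {"offset": [0, 0, 0], "rotation": [0, 0, 0], "hand": 60},
  {"offset": [0, 0, 0], "rotation": [0, 0, 0], "hand": 80},
  {"offset": [0, 0, 0], "rotation": [0, 0, 0], "hand": 100},
  {"offset": [0, 0, 0], "rotation": [0, 0, 0], "hand": 140},
  {"offset": [0, 0, 0], "rotation": [0, 0, 0], "hand": 200},
  {"offset": [0, 0, 0], "rotation": [0, 0, 0], "hand": 200},
], force=45)

```text
time: 2.42
eef_pos: [0.5647, 0.2476, 0.0812]
orientation: [1.734, 2.618, 0.005]
contact_force: [0.5, -0.4, 7.3]
finger_gap: 0.0476
```

```bash
python3 - <<'E'
from h import *
plan(.5645,.2445,.25,22)
plan(.4325,-.1185,.25,-14)
cv2.imwrite("pics/s3.png",cv2.resize(imaging.read_camera("scene")[100:250,130:330],None,fx=4,fy=4))
E
```

```text
t2.42 pos [0.5647 0.2476 0.0812] jaw 23.0 gap 0.0476 F [ 0.5 -0.4  7.3]
 off [-0.0026 -0.0008 -0.1688] dist 0.169 rot [ 0.0034 -0.0006  0.017 ] deg -1.0 q [-0.71  0.53  0.31  1.79 -0.21  0.85  0.09]
t2.42 pos [0.5647 0.2476 0.0812] jaw 23.0 gap 0.0476 F [ 0.5 -0.4  7.3]
 off [-0.2853 -0.264  -0.1699] dist 0.424 rot [ 0.0031 -0.0017  0.6453] deg -37.0 q [-0.71  0.53  0.31  1.79 -0.21  0.85  0.09]
```

View pics/s3.png

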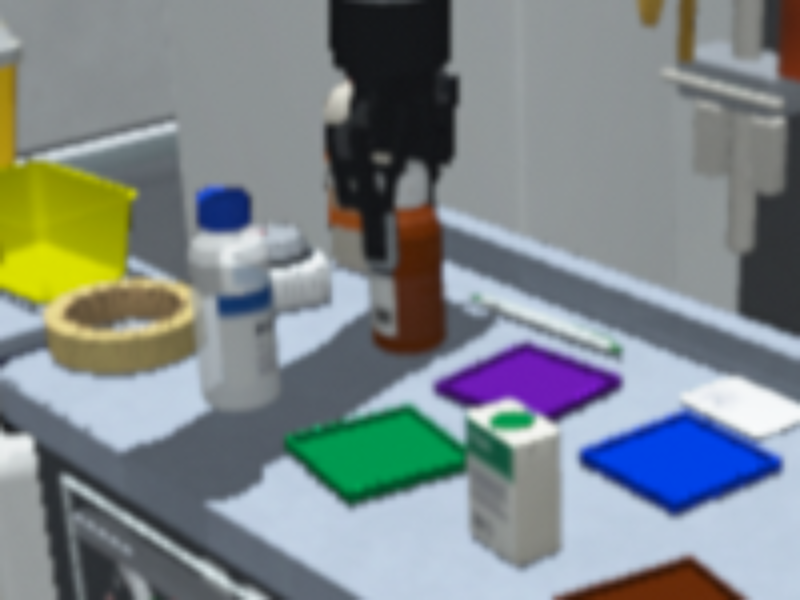

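The fingers hold the brown bottle body below the cap and the gap reads 48 mm. Lifting now.

Call:
step_arm([
  {"offset": [0, 0, -0.01], "rotation": [0, 0, 0], "hand": 200},
  {"offset": [0, 0, -0.03], "rotation": [0, 0, 0], "hand": 200},
  {"offset": [0, 0, -0.06], "rotation": [0, 0, 0], "hand": 200},
  {"offset": [0, 0, -0.09], "rotation": [0, 0, 0], "hand": 200},
  {"offset": [0, 0, -0.12], "rotation": [0, 0, 0], "hand": 200},
  {"offset": [0, 0, -0.15], "rotation": [0, 0, 0], "hand": 200},
  {"offset": [0, 0, -0.17], "rotation": [0, 0, 0], "hand": 200},
  {"offset": [0, 0, -0.17], "rotation": [0, 0, 0], "hand": 200},
])

```text
time: 3.13
eef_pos: [0.5657, 0.2476, 0.2548]
orientation: [1.733, 2.616, 0.013]
contact_force: [1.3, 0.1, -1.7]
finger_gap: 0.0478
```

Call:
step_arm([
  {"offset": [0, 0, 0], "rotation": [0, 0, 0], "hand": 200},
])

```text
time: 3.22
eef_pos: [0.5635, 0.2469, 0.2502]
orientation: [1.734, 2.619, 0.003]
contact_force: [-0.1, -0.2, -2.5]
finger_gap: 0.0481
```

```bash
python3 - <<'E'
from h import *
m=imaging.camera_model("wrist")
cv2.imwrite("pics/w4.png",imaging.read_camera("wrist"))
plan(.4325,-.1185,.25,-14)
plan(.4325,-.1185,.25,-32)
for P in [(.4382,.2517,.134),(.5694,.1321,.009),(.4455,.1232,.009),(.5628,-.0045,.009)]: print(np.round(px(m,P),1))
E
```

```text
t3.27 pos [0.5625 0.2466 0.2485] jaw 23.0 gap 0.0480 F [-0.6 -0.  -2.5]
 off [-0.2854 -0.2623 -0.0011] dist 0.388 rot [-1.600e-03  4.000e-04  6.454e-01] deg -37.0 q [-0.76  0.36  0.36  1.64 -0.13  1.17  0.03]
t3.27 pos [0.5625 0.2466 0.2485] jaw 23.0 gap 0.0480 F [-0.6 -0.  -2.5]
 off [-0.2854 -0.2623 -0.0011] dist 0.388 rot [-1.500e-03  7.000e-04  9.595e-01] deg -55.0 q [-0.76  0.36  0.36  1.64 -0.13  1.17  0.03]
[100.7 130.8]
[244.1 278.5]
[129.6 242.3]
[196.4 374.7]
```

View pics/w4.png

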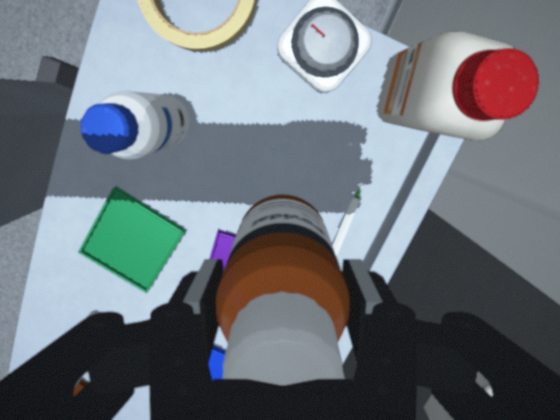

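The bottle is held and hanging straight, with about 2.5 N on the wrist. Carrying it to the brown tray.

Call:
step_arm([
  {"offset": [-0.011, -0.01, 0], "rotation": [0, 0, 0.03], "hand": 200},
  {"offset": [-0.032, -0.03, 0], "rotation": [0, 0, 0.09], "hand": 200},
  {"offset": [-0.06, -0.055, 0], "rotation": [0, 0, 0.16], "hand": 200},
  {"offset": [-0.088, -0.081, 0], "rotation": [0, 0, 0.24], "hand": 200},
  {"offset": [-0.116, -0.107, 0], "rotation": [0, 0, 0.32], "hand": 200},
  {"offset": [-0.144, -0.132, 0], "rotation": [0, 0, 0.4], "hand": 200},
  {"offset": [-0.172, -0.158, 0], "rotation": [0, 0, 0.47], "hand": 200},
  {"offset": [-0.2, -0.184, 0], "rotation": [0, 0, 0.54], "hand": 200},
])

```text
time: 3.93
eef_pos: [0.469, -0.0116, 0.2474]
orientation: [-2.374, -2.054, 0.005]
contact_force: [1.3, -1.2, -1.7]
finger_gap: 0.0478
```

```bash
python3 - <<'E'
from h import *
plan(.4325,-.1185,.25,-20)
E
```

```text
t3.93 pos [ 0.469  -0.0116  0.2474] jaw -8.3 gap 0.0478 F [ 1.3 -1.2 -1.7]
 off [-0.111  -0.0208 -0.0024] dist 0.113 rot [-0.0038  0.0015  0.2048] deg -11.7 q [-0.61  0.09  0.58  1.97 -0.05  1.11 -0.15]
```

Call:
step_arm([
  {"offset": [-0.028, -0.006, 0], "rotation": [0, 0, 0.05], "hand": 200},
  {"offset": [-0.056, -0.012, 0], "rotation": [0, 0, 0.1], "hand": 200},
  {"offset": [-0.08, -0.016, 0], "rotation": [0, 0, 0.15], "hand": 200},
  {"offset": [-0.095, -0.019, 0], "rotation": [0, 0, 0.19], "hand": 200},
  {"offset": [-0.102, -0.02, 0], "rotation": [0, 0, 0.2], "hand": 200},
  {"offset": [-0.105, -0.021, 0], "rotation": [0, 0, 0.2], "hand": 200},
  {"offset": [-0.105, -0.021, 0], "rotation": [0, 0, 0.2], "hand": 200},
  {"offset": [-0.105, -0.021, 0], "rotation": [0, 0, 0.2], "hand": 200},
])

```text
time: 4.6
eef_pos: [0.437, -0.1087, 0.249]
orientation: [-2.562, -1.818, 0.0]
contact_force: [0.6, 1.2, -2.1]
finger_gap: 0.0478
```

```bash
python3 - <<'E'
from h import *
cv2.imwrite("pics/w5.png",imaging.read_camera("wrist"))
cv2.imwrite("pics/s5.png",cv2.resize(imaging.read_camera("scene")[130:320,200:440],None,fx=3,fy=3))
m=imaging.camera_model("wrist")
plan(.4325,-.1185,.084,-20)
for P in [(.4325,-.1185,.009),(.4364,-.0032,.072),(.4343,-.2497,.072)]: print(np.round(px(m,P),1))
E
```

```text
t4.70 pos [ 0.4372 -0.1087  0.2491] jaw -19.3 gap 0.0477 F [-0.3 -0.3 -1.4]
 off [-0.0108 -0.0012  0.1651] dist 0.165 rot [-0.0002 -0.0001  0.0129] deg -0.7 q [-0.5   0.04  0.67  2.01 -0.03  1.1  -0.15]
[280.5 188.4]
[233.8  62.6]
[329.6 335.6]
```

View pics/w5.png

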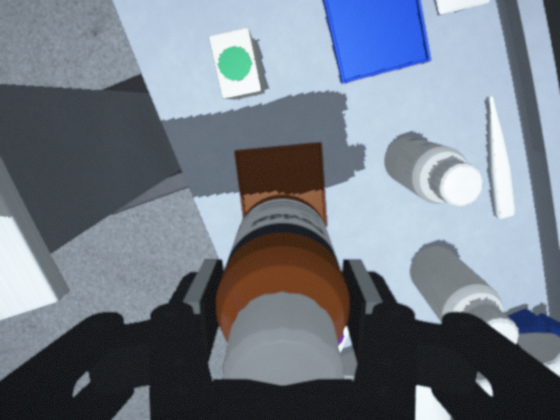

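View pics/s5.png

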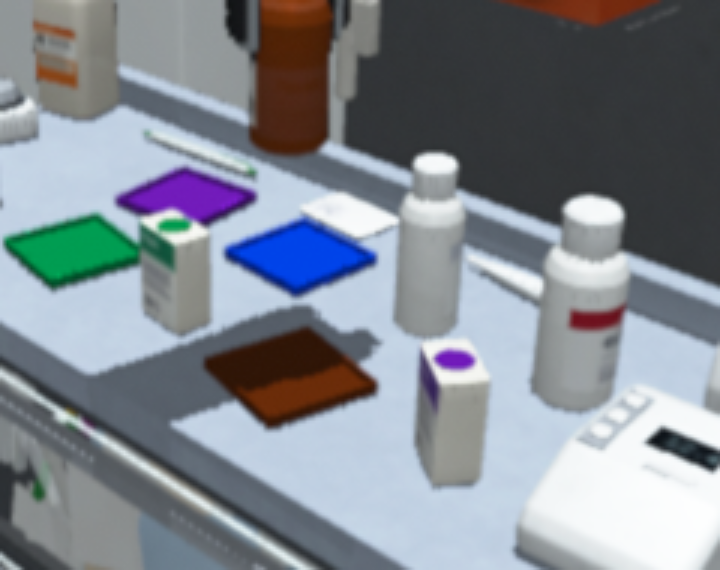

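Green sticker at (235,63) against a predicted (234,63), so the wrist calibration is good. The tray's far corners are at (235,151) and (322,143).

```bash
python3 - <<'E'
from h import *
m=imaging.camera_model("wrist")
mt=imaging.camera_model("top"); B=lambda p:((p[0]+.5)/4-.5+235,(p[1]+.5)/4-.5+140)
for z in (0,.009):
    print(z,at(m,235,151,z).round(4),at(m,322,143,z).round(4),"top:",[at(mt,*B(q),z)[:2].round(4) for q in [(308,325),(476,371),(435,538),(265,491)]])
E
```

```text
0 [ 0.4023 -0.0704  0.    ] [ 0.4848 -0.0911  0.    ] top: [array([ 0.4835, -0.0887]), array([ 0.4629, -0.1707]), array([ 0.3821, -0.1509]), array([ 0.403 , -0.0688])]
0.009 [ 0.4037 -0.0697  0.009 ] [ 0.4842 -0.0899  0.009 ] top: [array([ 0.4827, -0.0877]), array([ 0.4622, -0.1689]), array([ 0.3822, -0.1494]), array([ 0.4029, -0.068 ])]
```

Call:
step_arm([
  {"offset": [-0.006, 0, 0.015], "rotation": [0, 0, 0], "hand": 200},
  {"offset": [-0.0115, -0.001, 0.045], "rotation": [0, 0, 0], "hand": 200},
  {"offset": [-0.0115, -0.001, 0.075], "rotation": [0, 0, 0], "hand": 200},
  {"offset": [-0.0115, -0.001, 0.105], "rotation": [0, 0, 0], "hand": 200},
  {"offset": [-0.0115, -0.001, 0.13], "rotation": [0, 0, 0], "hand": 200},
  {"offset": [-0.0115, -0.001, 0.147], "rotation": [0, 0, 0], "hand": 200},
  {"offset": [-0.0115, -0.001, 0.156], "rotation": [0, 0, 0], "hand": 200},
  {"offset": [-0.0115, -0.001, 0.16], "rotation": [0, 0, 0], "hand": 200},
])

```text
time: 5.37
eef_pos: [0.4316, -0.1197, 0.088]
orientation: [-2.562, -1.816, 0.003]
contact_force: [0.6, -0.3, -1.8]
finger_gap: 0.048
```

Call:
step_arm([
  {"offset": [0, 0, 0], "rotation": [0, 0, 0], "hand": 200},
])

```text
time: 5.45
eef_pos: [0.4322, -0.1201, 0.089]
orientation: [-2.563, -1.816, 0.001]
contact_force: [0.1, 0.1, -1.9]
finger_gap: 0.048
```

```bash
python3 - <<'E'
from h import *
plan(.433,-.119,.082,-20)
cv2.imwrite("pics/s6.png",cv2.resize(imaging.read_camera("scene")[180:290,230:380],None,fx=5,fy=5))
E
```

```text
t5.45 pos [ 0.4322 -0.1201  0.089 ] jaw -19.4 gap 0.0480 F [ 0.1  0.1 -1.9]
 off [0.0013 0.0004 0.007 ] dist 0.007 rot [-0.0007  0.0003  0.0112] deg -0.6 q [-0.37  0.31  0.63  2.18 -0.27  0.73  0.11]
```

View pics/s6.png

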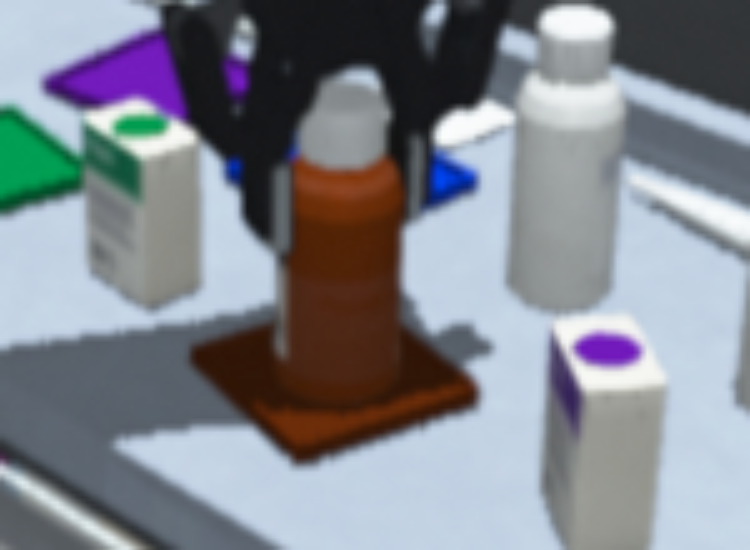

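Call:
step_arm([
  {"offset": [0.001, 0, 0.002], "rotation": [0, 0, 0], "hand": 200},
  {"offset": [0.001, 0, 0.0035], "rotation": [0, 0, 0], "hand": 200},
  {"offset": [0.001, 0, 0.005], "rotation": [0, 0, 0], "hand": 200},
  {"offset": [0.001, 0, 0.006], "rotation": [0, 0, 0], "hand": 200},
  {"offset": [0.001, 0, 0.006], "rotation": [0, 0, 0], "hand": 200},
])

```text
time: 5.92
eef_pos: [0.4329, -0.1196, 0.0841]
orientation: [-2.564, -1.815, -0.002]
contact_force: [-1.4, 1.1, 4.8]
finger_gap: 0.0477
```

Contact felt, with the force going from −1.9 to +4.8 N. I'll check centring before release.

```bash
python3 - <<'E'
from h import *
a=imaging.read_camera("top");b=imaging.read_camera("scene")
cv2.imwrite("pics/s7.png",np.hstack([cv2.resize(a[200:290,290:390],(445,400),interpolation=cv2.INTER_CUBIC),cv2.resize(b[220:290,255:345],(350,400)) if 0 else cv2.resize(b[220:290,262:332],(355,400),interpolation=cv2.INTER_CUBIC)]))
E
```

```text
(no output)
```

View pics/s7.png

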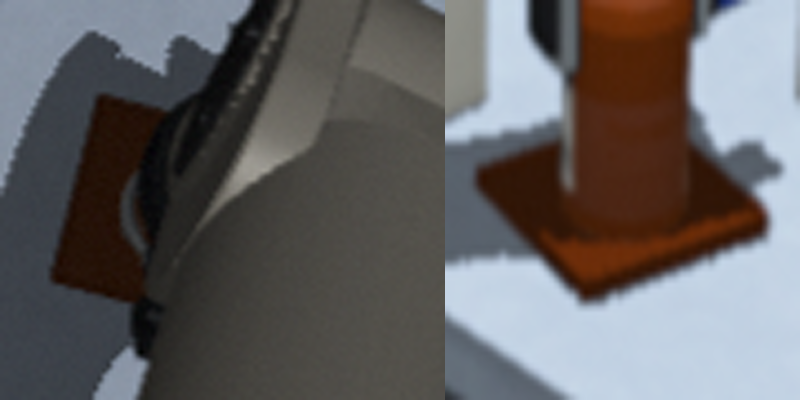

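Call:
step_arm([
  {"offset": [0, 0, 0], "rotation": [0, 0, 0], "hand": 90},
  {"offset": [0, 0, 0], "rotation": [0, 0, 0], "hand": 50},
  {"offset": [0, 0, 0], "rotation": [0, 0, 0], "hand": 0},
  {"offset": [0, 0, 0], "rotation": [0, 0, 0], "hand": 0},
  {"offset": [0, 0, 0], "rotation": [0, 0, 0], "hand": 0},
])

```text
time: 6.43
eef_pos: [0.4323, -0.1197, 0.0833]
orientation: [2.564, 1.815, 0.0]
contact_force: [-0.2, -0.0, -0.2]
finger_gap: 0.0855
```

Call:
step_arm([
  {"offset": [0, 0, -0.01], "rotation": [0, 0, 0], "hand": 0},
  {"offset": [0, 0, -0.03], "rotation": [0, 0, 0], "hand": 0},
  {"offset": [0, 0, -0.06], "rotation": [0, 0, 0], "hand": 0},
  {"offset": [0, 0, -0.09], "rotation": [0, 0, 0], "hand": 0},
  {"offset": [0, 0, -0.13], "rotation": [0, 0, 0], "hand": 0},
  {"offset": [0, 0, -0.165], "rotation": [0, 0, 0], "hand": 0},
  {"offset": [0, 0, -0.165], "rotation": [0, 0, 0], "hand": 0},
  {"offset": [0, 0, -0.165], "rotation": [0, 0, 0], "hand": 0},
])

```text
time: 7.1
eef_pos: [0.4337, -0.12, 0.2509]
orientation: [2.562, 1.813, 0.009]
contact_force: [-0.5, -0.0, -0.2]
finger_gap: 0.0852
```

```bash
python3 - <<'E'
from h import *
plan(.4382,.2517,.25,60)
m=imaging.camera_model("wrist")
cv2.imwrite("pics/w8.png",imaging.read_camera("wrist"))
for P in [(.4325,-.1185,.009),(.433,-.119,.125),(.4364,-.0032,.072)]: print(np.round(px(m,P),1))
E
```

```text
t7.10 pos [ 0.4337 -0.12    0.2509] jaw -19.4 gap 0.0852 F [-0.5 -0.  -0.2]
 off [ 0.3521 -0.1194  0.0014] dist 0.372 rot [ 6.4000e-03  1.1000e-03 -1.3862e+00] deg 79.4 q [-0.52  0.03  0.72  2.01 -0.03  1.1  -0.13]
[278.7 176.8]
[278.8 208.4]
[231.5  47.2]
```

View pics/w8.png

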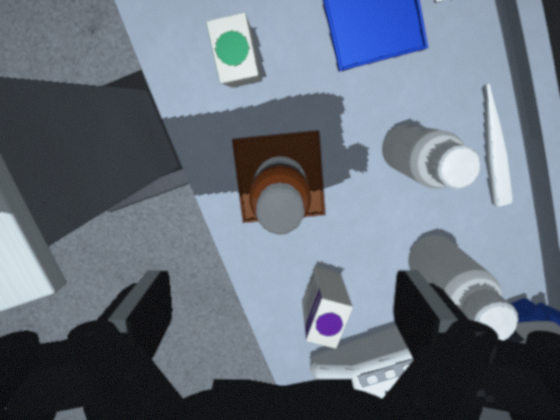

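The brown bottle stands upright. Its cap is at (281,207) against a predicted (279,208) and the tray centre is at (280,176), so it's centred. Next is the blue-capped bottle.

Call:
step_arm([
  {"offset": [0.352, -0.119, 0], "rotation": [0, 0, -0.86], "hand": 0},
  {"offset": [0.352, -0.119, 0], "rotation": [0, 0, -0.86], "hand": 0},
  {"offset": [0.352, -0.119, 0], "rotation": [0, 0, -0.86], "hand": 0},
  {"offset": [0.352, -0.119, 0], "rotation": [0, 0, -0.86], "hand": 0},
  {"offset": [0.352, -0.119, 0], "rotation": [0, 0, -0.86], "hand": 0},
  {"offset": [0.352, -0.119, 0], "rotation": [0, 0, -0.86], "hand": 0},
  {"offset": [0.352, -0.119, 0], "rotation": [0, 0, -0.86], "hand": 0},
  {"offset": [0.352, -0.119, 0], "rotation": [0, 0, -0.86], "hand": 0},
])

```text
time: 7.82
eef_pos: [0.4352, 0.2149, 0.2467]
orientation: [-1.569, -2.72, 0.005]
contact_force: [-0.2, 0.4, 0.5]
finger_gap: 0.085
```

```bash
python3 - <<'E'
from h import *
plan(.4382,.2517,.25,30)
E
```

```text
t7.82 pos [0.4352 0.2149 0.2467] jaw 30.0 gap 0.0850 F [-0.2  0.4  0.5]
 off [ 0.0304  0.021  -0.0033] dist 0.037 rot [-0.0034  0.0003  0.0009] deg -0.0 q [-0.88  0.11  0.36  1.93 -0.04  1.11  0.02]
```

Call:
step_arm([
  {"offset": [0.02, 0.014, 0], "rotation": [0, 0, 0], "hand": 0},
  {"offset": [0.02, 0.014, 0], "rotation": [0, 0, 0], "hand": 0},
  {"offset": [0.02, 0.014, 0], "rotation": [0, 0, 0], "hand": 0},
])

```text
time: 8.07
eef_pos: [0.4376, 0.2386, 0.2464]
orientation: [-1.57, -2.72, 0.007]
contact_force: [-0.3, -1.0, -0.5]
finger_gap: 0.0859
```

```bash
python3 - <<'E'
from h import *
plan(.4382,.2517,.25,30)
m=imaging.camera_model("wrist")
cv2.imwrite("pics/w9.png",imaging.read_camera("wrist"))
for P in [(.4382,.2517,.134),(.4382,.2517,0),(.4455,.1232,.009),(.5694,.1321,.009)]: print(np.round(px(m,P),1))
E
```

```text
t8.07 pos [0.4376 0.2386 0.2464] jaw 30.0 gap 0.0859 F [-0.3 -1.  -0.5]
 off [ 0.011   0.007  -0.0036] dist 0.014 rot [-0.0041  0.0014  0.0005] deg -0.0 q [-0.9   0.14  0.35  1.9  -0.05  1.11 -0.01]
[293.6 196.9]
[290.2 164.4]
[234.  275.8]
[339.1 321.6]
```

View pics/w9.png

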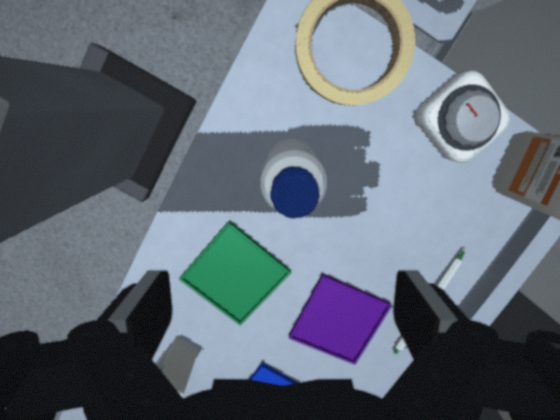

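```bash
python3 - <<'E'
from h import *
m=imaging.camera_model("wrist")
a=imaging.read_camera("wrist"); cv2.imwrite("pics/w10.png",cv2.resize(a[120:380,150:400],None,fx=3,fy=3,interpolation=cv2.INTER_CUBIC)[:600])
for P in [(.4382,.2517,.134),(.4382,.2517,0),(.4455,.1232,.009),(.5694,.1321,.009)]: print(np.round(px(m,P),1))
hsv=cv2.cvtColor(a,cv2.COLOR_BGR2HSV);hh=(hsv[...,0]>105)&(hsv[...,0]<125)&(hsv[...,1]>150); hh[300:]=0
n,l,st,c=cv2.connectedComponentsWithStats(hh.astype(np.uint8));i=1+st[1:,4].argmax();print(c[i],st[i],at(m,*c[i],.134))
plan(.4382,.2517,.25,30)
E
```

```text
[294.3 194.2]
[290.6 162.6]
[234.6 274.4]
[340.  319.9]
[295.15477497 189.43358946] [ 272  165   47   49 1822] [0.43711572 0.25464433 0.134     ]
t8.17 pos [0.4384 0.2361 0.2471] jaw 29.8 gap 0.0853 F [-0.7  0.3 -0.8]
 off [ 0.0136  0.0076 -0.003 ] dist 0.016 rot [-0.0031  0.0012 -0.0043] deg 0.2 q [-0.9   0.14  0.35  1.9  -0.05  1.11 -0.01]
```

View pics/w10.png

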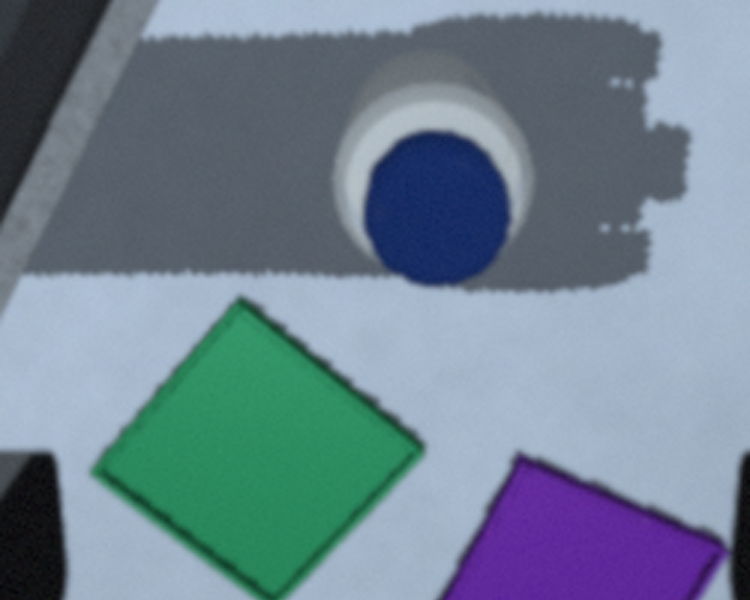

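Blue cap centre is at (295,189), giving (0.437,0.2545). I'll average that with the top view and descend.

Call:
step_arm([
  {"offset": [0.015, 0.008, 0.015], "rotation": [0, 0, 0], "hand": 0},
  {"offset": [0.015, 0.008, 0.045], "rotation": [0, 0, 0], "hand": 0},
  {"offset": [0.015, 0.008, 0.08], "rotation": [0, 0, 0], "hand": 0},
  {"offset": [0.015, 0.008, 0.11], "rotation": [0, 0, 0], "hand": 0},
  {"offset": [0.015, 0.008, 0.135], "rotation": [0, 0, 0], "hand": 0},
  {"offset": [0.015, 0.008, 0.15], "rotation": [0, 0, 0], "hand": 0},
  {"offset": [0.015, 0.008, 0.158], "rotation": [0, 0, 0], "hand": 0},
  {"offset": [0.015, 0.008, 0.158], "rotation": [0, 0, 0], "hand": 0},
])

```text
time: 8.83
eef_pos: [0.4374, 0.2526, 0.0887]
orientation: [-1.577, -2.716, 0.006]
contact_force: [-0.9, 0.4, -0.4]
finger_gap: 0.0856
```

Call:
step_arm([
  {"offset": [0, 0, 0], "rotation": [0, 0, 0], "hand": 0},
])

```text
time: 8.92
eef_pos: [0.4388, 0.254, 0.0907]
orientation: [1.577, 2.717, 0.0]
contact_force: [0.4, 0.0, 0.3]
finger_gap: 0.0855
```

```bash
python3 - <<'E'
from h import *
plan(.4378,.2532,.086,30)
E
```

```text
t8.92 pos [0.4388 0.254  0.0907] jaw 29.7 gap 0.0855 F [0.4 0.  0.3]
 off [-0.0002 -0.0013  0.0047] dist 0.005 rot [ 0.0002  0.0003 -0.0044] deg 0.3 q [-0.87  0.35  0.31  2.04 -0.15  0.77  0.05]
```

Call:
step_arm([
  {"offset": [0, -0.001, 0.002], "rotation": [0, 0, 0], "hand": 0},
  {"offset": [0, -0.001, 0.004], "rotation": [0, 0, 0], "hand": 0},
  {"offset": [0, -0.001, 0.004], "rotation": [0, 0, 0], "hand": 0},
])

```text
time: 9.17
eef_pos: [0.4377, 0.2546, 0.0869]
orientation: [1.574, 2.718, 0.002]
contact_force: [-0.1, -0.4, -0.3]
finger_gap: 0.0853
```

Call:
step_arm([
  {"offset": [0, 0, 0], "rotation": [0, 0, 0], "hand": 60},
  {"offset": [0, 0, 0], "rotation": [0, 0, 0], "hand": 80},
  {"offset": [0, 0, 0], "rotation": [0, 0, 0], "hand": 100},
  {"offset": [0, 0, 0], "rotation": [0, 0, 0], "hand": 140},
  {"offset": [0, 0, 0], "rotation": [0, 0, 0], "hand": 200},
  {"offset": [0, 0, 0], "rotation": [0, 0, 0], "hand": 200},
], force=45)

```text
time: 9.67
eef_pos: [0.4375, 0.2546, 0.0868]
orientation: [-1.574, -2.719, -0.001]
contact_force: [-2.7, -0.8, 5.7]
finger_gap: 0.0478
```

```bash
python3 - <<'E'
from h import *
plan(.5628,-.0045,.25,30)
cv2.imwrite("pics/s11.png",cv2.resize(imaging.read_camera("scene")[100:250,130:330],None,fx=4,fy=4))
E
```

```text
t9.67 pos [0.4375 0.2546 0.0868] jaw 29.9 gap 0.0478 F [-2.7 -0.8  5.7]
 off [-0.2871 -0.0202 -0.1634] dist 0.331 rot [ 0.0003 -0.0003 -0.0025] deg 0.1 q [-0.87  0.36  0.3   2.05 -0.15  0.76  0.05]
```

View pics/s11.png

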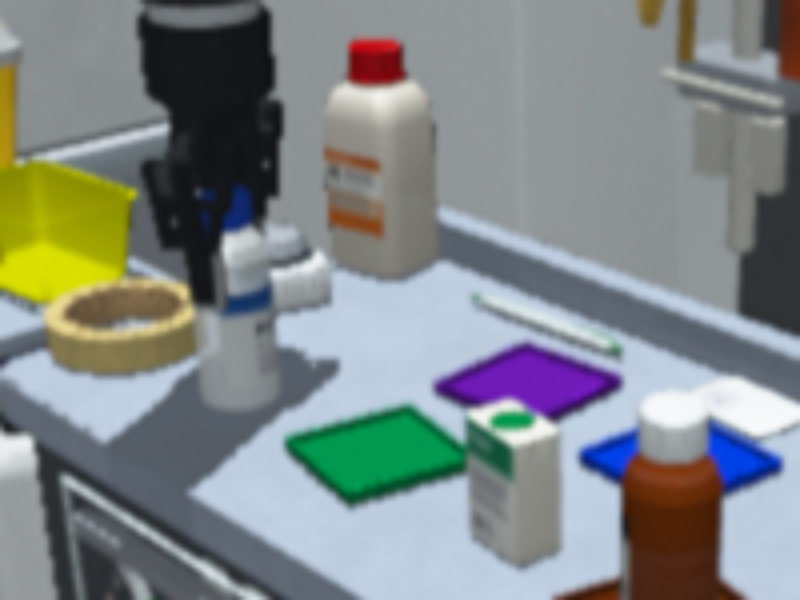

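The blue-capped bottle is gripped upright. Lifting.

Call:
step_arm([
  {"offset": [0, 0, -0.01], "rotation": [0, 0, 0], "hand": 200},
  {"offset": [0, 0, -0.03], "rotation": [0, 0, 0], "hand": 200},
  {"offset": [0, 0, -0.06], "rotation": [0, 0, 0], "hand": 200},
  {"offset": [0, 0, -0.09], "rotation": [0, 0, 0], "hand": 200},
  {"offset": [0, 0, -0.12], "rotation": [0, 0, 0], "hand": 200},
  {"offset": [0, 0, -0.15], "rotation": [0, 0, 0], "hand": 200},
  {"offset": [0, 0, -0.165], "rotation": [0, 0, 0], "hand": 200},
  {"offset": [0, 0, -0.165], "rotation": [0, 0, 0], "hand": 200},
])

```text
time: 10.38
eef_pos: [0.4394, 0.2555, 0.2553]
orientation: [1.573, 2.716, 0.012]
contact_force: [0.1, 0.1, -0.5]
finger_gap: 0.048
```

Call:
step_arm([
  {"offset": [0, 0, 0], "rotation": [0, 0, 0], "hand": 200},
])

```text
time: 10.47
eef_pos: [0.4374, 0.2544, 0.2516]
orientation: [1.574, 2.718, 0.002]
contact_force: [-0.7, 0.4, -2.4]
finger_gap: 0.0483
```

```bash
python3 - <<'E'
from h import *
plan(.5628,-.0045,.25,0)
E
```

```text
t10.47 pos [0.4374 0.2544 0.2516] jaw 29.9 gap 0.0483 F [-0.7  0.4 -2.4]
 off [-0.287  -0.0201  0.0014] dist 0.288 rot [ 0.001  -0.0007  0.521 ] deg -29.9 q [-0.92  0.15  0.35  1.88 -0.06  1.12 -0.03]
```

Call:
step_arm([
  {"offset": [-0.015, -0.001, 0], "rotation": [0, 0, 0.03], "hand": 200},
  {"offset": [-0.045, -0.003, 0], "rotation": [0, 0, 0.08], "hand": 200},
  {"offset": [-0.082, -0.006, 0], "rotation": [0, 0, 0.15], "hand": 200},
  {"offset": [-0.12, -0.008, 0], "rotation": [0, 0, 0.22], "hand": 200},
  {"offset": [-0.158, -0.011, 0], "rotation": [0, 0, 0.29], "hand": 200},
  {"offset": [-0.195, -0.014, 0], "rotation": [0, 0, 0.36], "hand": 200},
  {"offset": [-0.228, -0.016, 0], "rotation": [0, 0, 0.43], "hand": 200},
  {"offset": [-0.255, -0.018, 0], "rotation": [0, 0, 0.48], "hand": 200},
])

```text
time: 11.13
eef_pos: [0.5482, 0.0198, 0.2493]
orientation: [-2.184, -2.258, 0.006]
contact_force: [0.1, -0.1, -2.1]
finger_gap: 0.048
```

Call:
step_arm([
  {"offset": [-0.016, 0.006, 0], "rotation": [0, 0, 0.03], "hand": 200},
  {"offset": [-0.025, 0.01, 0], "rotation": [0, 0, 0.04], "hand": 200},
  {"offset": [-0.028, 0.012, 0], "rotation": [0, 0, 0.04], "hand": 200},
  {"offset": [-0.028, 0.012, 0], "rotation": [0, 0, 0.04], "hand": 200},
  {"offset": [-0.028, 0.012, 0], "rotation": [0, 0, 0.04], "hand": 200},
])

```text
time: 11.55
eef_pos: [0.5614, -0.0012, 0.2507]
orientation: [-2.216, -2.224, 0.0]
contact_force: [-0.4, 0.6, -1.7]
finger_gap: 0.0483
```

```bash
python3 - <<'E'
from h import *
m=imaging.camera_model("wrist");a=imaging.read_camera("wrist")
cv2.imwrite("pics/w12.png",a)
plan(.5628,-.0045,.094,0)
for P in [(.5628,-.0045,.009),(.5694,.1321,.009),(.5569,-.1313,.126),(.4455,.1232,.009)]: print(np.round(px(m,P),1))
E
```

```text
t11.60 pos [ 0.5614 -0.001   0.2509] jaw 0.2 gap 0.0478 F [-0.1 -0.  -1.5]
 off [-0.0037  0.0016  0.1569] dist 0.157 rot [-0.0011 -0.0013  0.0044] deg -0.2 q [-0.56  0.28  0.59  1.77 -0.17  1.15  0.09]
[283.5 180.5]
[291.6  30.6]
[275.5 370.3]
[154.8  42.3]
```

View pics/w12.png

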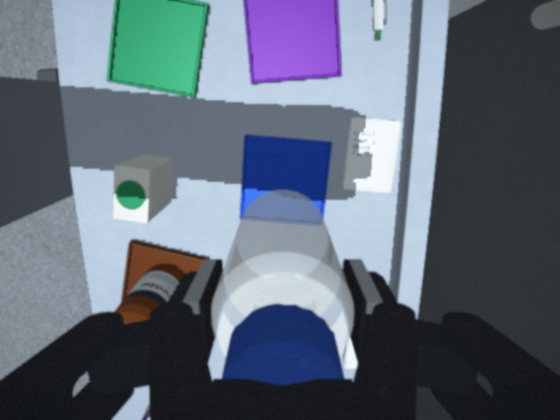

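The blue tray's visible corners are (245,136), (331,142) and (240,222), so its centre is about (285,181) against a predicted (283.5,180.5). Lowering.

Call:
step_arm([
  {"offset": [-0.002, 0.001, 0.015], "rotation": [0, 0, 0], "hand": 200},
  {"offset": [-0.004, 0.002, 0.045], "rotation": [0, 0, 0], "hand": 200},
  {"offset": [-0.004, 0.002, 0.075], "rotation": [0, 0, 0], "hand": 200},
  {"offset": [-0.004, 0.002, 0.105], "rotation": [0, 0, 0], "hand": 200},
  {"offset": [-0.004, 0.002, 0.13], "rotation": [0, 0, 0], "hand": 200},
  {"offset": [-0.004, 0.002, 0.145], "rotation": [0, 0, 0], "hand": 200},
  {"offset": [-0.004, 0.002, 0.154], "rotation": [0, 0, 0], "hand": 200},
  {"offset": [-0.004, 0.002, 0.156], "rotation": [0, 0, 0], "hand": 200},
])

```text
time: 12.27
eef_pos: [0.5627, -0.0055, 0.0938]
orientation: [-2.216, -2.224, 0.003]
contact_force: [0.2, -0.2, -2.0]
finger_gap: 0.048
```

Call:
step_arm([
  {"offset": [0, 0, 0.0], "rotation": [0, 0, 0], "hand": 200},
  {"offset": [0, 0, 0.0], "rotation": [0, 0, 0], "hand": 200},
])

```text
time: 12.43
eef_pos: [0.5648, -0.0067, 0.0965]
orientation: [2.219, 2.223, 0.003]
contact_force: [0.3, -0.4, -1.9]
finger_gap: 0.0482
```

```bash
python3 - <<'E'
from h import *
plan(.5635,-.005,.09,0)
E
```

```text
t12.43 pos [ 0.5648 -0.0067  0.0965] jaw 0.1 gap 0.0482 F [ 0.3 -0.4 -1.9]
 off [ 0.0017 -0.0013  0.0065] dist 0.007 rot [ 0.0022 -0.0006  0.0019] deg -0.1 q [-0.47  0.47  0.52  1.91 -0.31  0.84  0.21]
```

Call:
step_arm([
  {"offset": [0.001, -0.001, 0.002], "rotation": [0, 0, 0], "hand": 200},
  {"offset": [0.001, -0.001, 0.0035], "rotation": [0, 0, 0], "hand": 200},
  {"offset": [0.001, -0.001, 0.005], "rotation": [0, 0, 0], "hand": 200},
  {"offset": [0.001, -0.001, 0.006], "rotation": [0, 0, 0], "hand": 200},
  {"offset": [0.001, -0.001, 0.006], "rotation": [0, 0, 0], "hand": 200},
])

```text
time: 12.85
eef_pos: [0.5631, -0.0061, 0.0898]
orientation: [-2.22, -2.223, -0.001]
contact_force: [-1.5, 0.9, 2.1]
finger_gap: 0.0475
```

Call:
step_arm([
  {"offset": [0, 0, 0.0005], "rotation": [0, 0, 0], "hand": 200},
  {"offset": [0, 0, 0.0005], "rotation": [0, 0, 0], "hand": 90},
  {"offset": [0, 0, 0.0005], "rotation": [0, 0, 0], "hand": 50},
  {"offset": [0, 0, 0.0005], "rotation": [0, 0, 0], "hand": 0},
  {"offset": [0, 0, 0.0005], "rotation": [0, 0, 0], "hand": 0},
  {"offset": [0, 0, 0.0005], "rotation": [0, 0, 0], "hand": 0},
])

```text
time: 13.35
eef_pos: [0.5629, -0.0062, 0.0887]
orientation: [2.22, 2.223, 0.0]
contact_force: [-0.9, -0.4, 0.5]
finger_gap: 0.0855
```

Call:
step_arm([
  {"offset": [0, 0, -0.01], "rotation": [0, 0, 0], "hand": 0},
  {"offset": [0, 0, -0.03], "rotation": [0, 0, 0], "hand": 0},
  {"offset": [0, 0, -0.06], "rotation": [0, 0, 0], "hand": 0},
  {"offset": [0, 0, -0.09], "rotation": [0, 0, 0], "hand": 0},
  {"offset": [0, 0, -0.13], "rotation": [0, 0, 0], "hand": 0},
  {"offset": [0, 0, -0.16], "rotation": [0, 0, 0], "hand": 0},
  {"offset": [0, 0, -0.16], "rotation": [0, 0, 0], "hand": 0},
  {"offset": [0, 0, -0.16], "rotation": [0, 0, 0], "hand": 0},
])

```text
time: 14.02
eef_pos: [0.5641, -0.0063, 0.2515]
orientation: [2.218, 2.22, 0.007]
contact_force: [-1.2, -0.0, -0.3]
finger_gap: 0.0856
```

```bash
python3 - <<'E'
from h import *
m=imaging.camera_model("wrist");a=imaging.read_camera("wrist")
cv2.imwrite("pics/w13.png",a)
plan(.434,-.249,.25,-36.4)
for P in [(.5628,-.0045,.009),(.5628,-.0045,.137),(.5569,-.1313,.126),(.4455,.1232,.009)]: print(np.round(px(m,P),1))
E
```

```text
t14.07 pos [ 0.5629 -0.0061  0.2495] jaw 0.1 gap 0.0853 F [-0.1  0.2 -0.9]
 off [-0.2427 -0.1291 -0.0008] dist 0.275 rot [ 0.0009 -0.001   0.6363] deg -36.5 q [-0.55  0.28  0.6   1.77 -0.18  1.14  0.1 ]
[279.1 175.2]
[278.4 210.7]
[271.3 364.3]
[149.4  36.9]
```

View pics/w13.png

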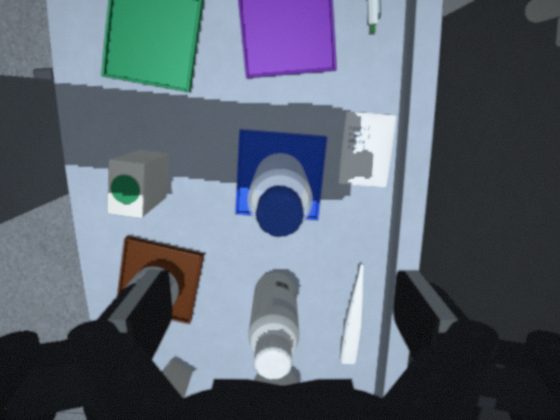

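The blue-capped bottle is standing with its cap at (280,210) and the tray centre near (281,174), so it's centred. Next is the purple carton.

Call:
step_arm([
  {"offset": [-0.243, -0.129, 0], "rotation": [0, 0, 0.636], "hand": 0},
  {"offset": [-0.243, -0.129, 0], "rotation": [0, 0, 0.636], "hand": 0},
  {"offset": [-0.243, -0.129, 0], "rotation": [0, 0, 0.636], "hand": 0},
  {"offset": [-0.243, -0.129, 0], "rotation": [0, 0, 0.636], "hand": 0},
  {"offset": [-0.243, -0.129, 0], "rotation": [0, 0, 0.636], "hand": 0},
  {"offset": [-0.243, -0.129, 0], "rotation": [0, 0, 0.636], "hand": 0},
  {"offset": [-0.243, -0.129, 0], "rotation": [0, 0, 0.636], "hand": 0},
  {"offset": [-0.243, -0.129, 0], "rotation": [0, 0, 0.636], "hand": 0},
])

```text
time: 14.73
eef_pos: [0.4289, -0.2548, 0.2478]
orientation: [-2.811, -1.401, 0.006]
contact_force: [-0.1, 0.7, -0.1]
finger_gap: 0.0852
```

Call:
step_arm([
  {"offset": [0, 0, 0], "rotation": [0, 0, 0], "hand": 0},
  {"offset": [0, 0, 0], "rotation": [0, 0, 0], "hand": 0},
])

```text
time: 14.9
eef_pos: [0.4339, -0.2481, 0.2477]
orientation: [-2.802, -1.417, 0.002]
contact_force: [0.1, 0.3, 0.4]
finger_gap: 0.0857
```

```bash
python3 - <<'E'
from h import *
mt=imaging.camera_model("top")
print([at(mt,437,210,z).round(3) for z in (.03,.07)],[at(mt,437,260,z).round(3) for z in (.03,.07)])
m=imaging.camera_model("wrist");a=imaging.read_camera("wrist")
cv2.imwrite("pics/w14.png",a)
plan(.434,-.249,.053,-36.4)
for P in [(.434,-.249,.072),(.4325,-.1185,.009)]: print(np.round(px(m,P),1))
E
```

```text
[array([ 0.507, -0.324,  0.03 ]), array([ 0.502, -0.31 ,  0.07 ])] [array([ 0.412, -0.322,  0.03 ]), array([ 0.411, -0.308,  0.07 ])]
t14.95 pos [ 0.4345 -0.2476  0.2478] jaw -36.2 gap 0.0854 F [-0.2 -0.1  0.1]
 off [-0.0013  0.0008  0.1948] dist 0.195 rot [-0.0019  0.0001  0.0026] deg -0.2 q [-0.32  0.19  0.85  1.91 -0.16  1.12 -0.04]
[282.7 193.5]
[196.1  65.7]
```

View pics/w14.png

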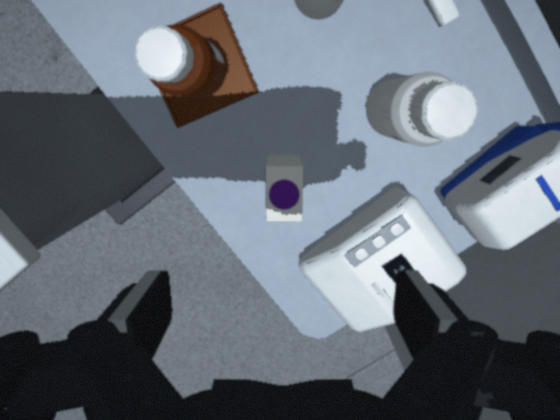

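The purple sticker is at (284,194) against a predicted (283,194), and the carton edges line up with the jaws. The device on the right stays clear. I'll half-close the gripper and descend.

Call:
step_arm([
  {"offset": [-0.001, 0.001, 0.03], "rotation": [0, 0, 0], "hand": 60},
  {"offset": [-0.001, 0.001, 0.065], "rotation": [0, 0, 0], "hand": 60},
  {"offset": [-0.001, 0.001, 0.1], "rotation": [0, 0, 0], "hand": 60},
  {"offset": [-0.001, 0.001, 0.13], "rotation": [0, 0, 0], "hand": 60},
  {"offset": [-0.001, 0.001, 0.158], "rotation": [0, 0, 0], "hand": 60},
  {"offset": [-0.001, 0.001, 0.178], "rotation": [0, 0, 0], "hand": 60},
  {"offset": [-0.001, 0.001, 0.19], "rotation": [0, 0, 0], "hand": 60},
  {"offset": [-0.001, 0.001, 0.194], "rotation": [0, 0, 0], "hand": 60},
])

```text
time: 15.62
eef_pos: [0.4337, -0.2487, 0.0526]
orientation: [-2.799, -1.419, 0.004]
contact_force: [1.8, -0.1, 0.2]
finger_gap: 0.0651
```

Call:
step_arm([
  {"offset": [0, 0, 0], "rotation": [0, 0, 0], "hand": 60},
  {"offset": [0, 0, 0], "rotation": [0, 0, 0], "hand": 60},
])

```text
time: 15.78
eef_pos: [0.4353, -0.2507, 0.0555]
orientation: [2.802, 1.418, 0.002]
contact_force: [0.1, 0.3, 0.2]
finger_gap: 0.0653
```

```bash
python3 - <<'E'
from h import *
plan(.434,-.249,.053,-36.4)
b=imaging.read_camera("scene");cv2.imwrite("pics/s15.png",cv2.resize(b[150:350,280:480],None,fx=3,fy=3))
E
```

```text
t15.78 pos [ 0.4353 -0.2507  0.0555] jaw -36.3 gap 0.0653 F [0.1 0.3 0.2]
 off [ 0.0006 -0.0021  0.0025] dist 0.003 rot [ 0.0014 -0.0005  0.0012] deg -0.1 q [-0.11  0.48  0.68  2.08 -0.46  0.72  0.23]
```

View pics/s15.png

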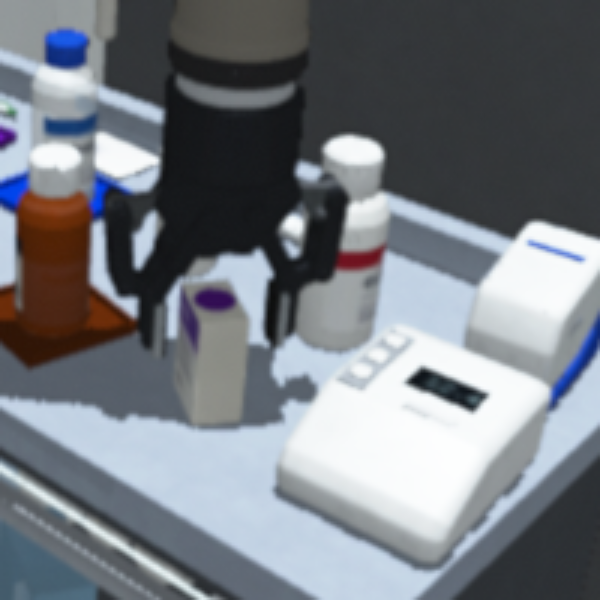

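Fingers straddle the carton. Correct by 2 mm and close gently.

Call:
step_arm([
  {"offset": [0.0005, -0.002, 0.002], "rotation": [0, 0, 0], "hand": 60},
  {"offset": [0.0005, -0.002, 0.002], "rotation": [0, 0, 0], "hand": 90},
  {"offset": [0.0005, -0.002, 0.002], "rotation": [0, 0, 0], "hand": 115},
  {"offset": [0.0005, -0.002, 0.002], "rotation": [0, 0, 0], "hand": 135},
  {"offset": [0.0005, -0.002, 0.002], "rotation": [0, 0, 0], "hand": 155},
  {"offset": [0.0005, -0.002, 0.002], "rotation": [0, 0, 0], "hand": 175},
  {"offset": [0.0005, -0.002, 0.002], "rotation": [0, 0, 0], "hand": 190},
  {"offset": [0.0005, -0.002, 0.002], "rotation": [0, 0, 0], "hand": 200},
], force=22)

```text
time: 16.5
eef_pos: [0.4332, -0.2492, 0.053]
orientation: [2.804, 1.417, 0.001]
contact_force: [0.1, 0.2, 3.1]
finger_gap: 0.0307
```

Call:
step_arm([
  {"offset": [0, 0, 0], "rotation": [0, 0, 0], "hand": 200},
  {"offset": [0, 0, 0], "rotation": [0, 0, 0], "hand": 200},
  {"offset": [0, 0, -0.01], "rotation": [0, 0, 0], "hand": 200},
  {"offset": [0, 0, -0.02], "rotation": [0, 0, 0], "hand": 200},
  {"offset": [0, 0, -0.02], "rotation": [0, 0, 0], "hand": 200},
  {"offset": [0, 0, -0.02], "rotation": [0, 0, 0], "hand": 200},
])

```text
time: 17.0
eef_pos: [0.4336, -0.2493, 0.0736]
orientation: [2.803, 1.417, 0.002]
contact_force: [-0.2, -0.6, -0.3]
finger_gap: 0.0306
```

```bash
python3 - <<'E'
from h import *
plan(.5694,.1321,.24,5)
b=imaging.read_camera("scene");cv2.imwrite("pics/s16.png",cv2.resize(b[150:300,280:430],None,fx=4,fy=4))
E
```

```text
t17.00 pos [ 0.4336 -0.2493  0.0736] jaw -36.4 gap 0.0306 F [-0.2 -0.6 -0.3]
 off [ 0.3877 -0.1165 -0.1664] dist 0.438 rot [ 0.0019 -0.     -0.722 ] deg 41.4 q [-0.14  0.45  0.71  2.08 -0.43  0.76  0.2 ]
```

View pics/s16.png

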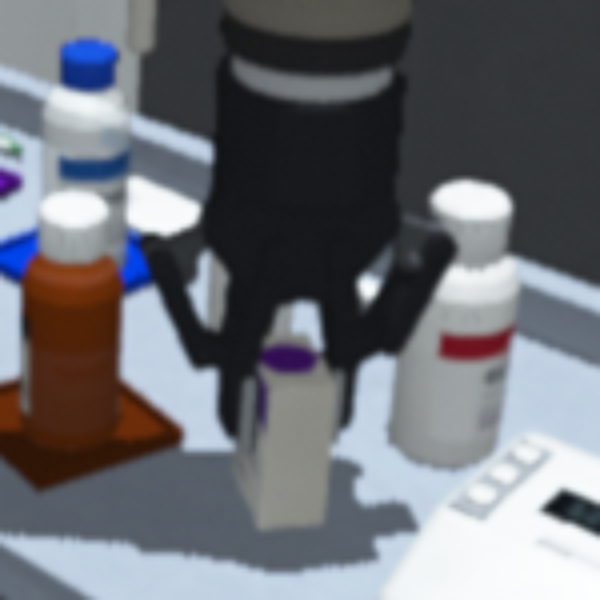

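The purple carton is held at a 31 mm gap. Raising and carrying it.

Call:
step_arm([
  {"offset": [0, 0, -0.015], "rotation": [0, 0, 0], "hand": 200},
  {"offset": [0, 0, -0.045], "rotation": [0, 0, 0], "hand": 200},
  {"offset": [0, 0, -0.08], "rotation": [0, 0, 0], "hand": 200},
  {"offset": [0, 0, -0.115], "rotation": [0, 0, 0], "hand": 200},
  {"offset": [0, 0, -0.15], "rotation": [0, 0, 0], "hand": 200},
  {"offset": [0.01, -0.003, -0.17], "rotation": [0, 0, -0.02], "hand": 200},
  {"offset": [0.03, -0.009, -0.175], "rotation": [0, 0, -0.06], "hand": 200},
  {"offset": [0.06, -0.018, -0.175], "rotation": [0, 0, -0.12], "hand": 200},
])

```text
time: 17.72
eef_pos: [0.4543, -0.1926, 0.25]
orientation: [2.714, 1.576, 0.005]
contact_force: [0.7, 0.3, -1.2]
finger_gap: 0.0311
```

```bash
python3 - <<'E'
from h import *
plan(.5694,.1321,.25,5)
E
```

```text
t17.72 pos [ 0.4543 -0.1926  0.25  ] jaw -29.7 gap 0.0311 F [ 0.7  0.3 -1.2]
 off [ 0.3391 -0.0609  0.    ] dist 0.344 rot [ 4.800e-03  5.000e-04 -6.056e-01] deg 34.7 q [-0.43  0.16  0.83  1.92 -0.13  1.11 -0.07]
```

Call:
step_arm([
  {"offset": [0.035, -0.006, 0], "rotation": [0, 0, -0.07], "hand": 200},
  {"offset": [0.073, -0.013, 0], "rotation": [0, 0, -0.14], "hand": 200},
  {"offset": [0.111, -0.02, 0], "rotation": [0, 0, -0.21], "hand": 200},
  {"offset": [0.149, -0.027, 0], "rotation": [0, 0, -0.28], "hand": 200},
  {"offset": [0.187, -0.034, 0], "rotation": [0, 0, -0.35], "hand": 200},
  {"offset": [0.225, -0.04, 0], "rotation": [0, 0, -0.42], "hand": 200},
  {"offset": [0.263, -0.047, 0], "rotation": [0, 0, -0.49], "hand": 200},
  {"offset": [0.295, -0.053, 0], "rotation": [0, 0, -0.55], "hand": 200},
])

```text
time: 18.38
eef_pos: [0.5534, 0.096, 0.2472]
orientation: [-2.175, -2.265, -0.0]
contact_force: [0.0, -0.6, 0.1]
finger_gap: 0.0313
```

```bash
python3 - <<'E'
from h import *
plan(.5694,.1321,.25,5)
E
```

```text
t18.38 pos [0.5534 0.096  0.2472] jaw 2.3 gap 0.0313 F [ 0.  -0.6  0.1]
 off [ 0.0354  0.0175 -0.0028] dist 0.040 rot [-0.0006 -0.0009 -0.0467] deg 2.7 q [-0.71  0.28  0.56  1.77 -0.16  1.14 -0.05]
```

Call:
step_arm([
  {"offset": [0.02, 0.008, 0], "rotation": [0, 0, -0.02], "hand": 200},
  {"offset": [0.028, 0.014, 0], "rotation": [0, 0, -0.04], "hand": 200},
  {"offset": [0.03, 0.015, 0], "rotation": [0, 0, -0.045], "hand": 200},
  {"offset": [0.03, 0.015, 0], "rotation": [0, 0, -0.045], "hand": 200},
  {"offset": [0.03, 0.015, 0], "rotation": [0, 0, -0.045], "hand": 200},
])

```text
time: 18.8
eef_pos: [0.5669, 0.1206, 0.2477]
orientation: [2.134, 2.305, -0.002]
contact_force: [0.6, -0.6, -0.6]
finger_gap: 0.0312
```

```bash
python3 - <<'E'
from h import *
m=imaging.camera_model("wrist");a=imaging.read_camera("wrist")
cv2.imwrite("pics/w17.png",a)
plan(.5694,.1321,.06,5)
for P in [(.5694,.1321,.009),(.4455,.1232,.009),(.5628,-.0045,.009)]: print(np.round(px(m,P),1))
E
```

```text
t18.85 pos [0.5669 0.1205 0.2479] jaw 4.4 gap 0.0309 F [ 0.5 -0.9 -0. ]
 off [0.0115 0.0035 0.1878] dist 0.188 rot [-0.0004  0.0008 -0.011 ] deg 0.6 q [-0.72  0.31  0.55  1.73 -0.18  1.15 -0.05]
[285.5 165.6]
[156.8 165.4]
[269.1 293.4]
```

View pics/w17.png

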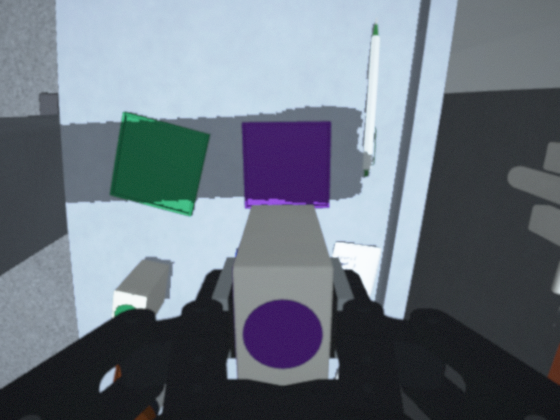

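The purple tray is centred at (287,165) against a predicted (285.5,165.6), and the carton is aligned with it. Lowering.

Call:
step_arm([
  {"offset": [0.006, 0.002, 0.015], "rotation": [0, 0, 0], "hand": 200},
  {"offset": [0.0115, 0.0045, 0.05], "rotation": [0, 0, 0], "hand": 200},
  {"offset": [0.0115, 0.0045, 0.085], "rotation": [0, 0, 0], "hand": 200},
  {"offset": [0.0115, 0.0045, 0.12], "rotation": [0, 0, 0], "hand": 200},
  {"offset": [0.0115, 0.0045, 0.15], "rotation": [0, 0, 0], "hand": 200},
  {"offset": [0.0115, 0.0045, 0.17], "rotation": [0, 0, 0], "hand": 200},
  {"offset": [0.0115, 0.0045, 0.18], "rotation": [0, 0, 0], "hand": 200},
  {"offset": [0.0115, 0.0045, 0.184], "rotation": [0, 0, 0], "hand": 200},
])

```text
time: 19.52
eef_pos: [0.5697, 0.1333, 0.0625]
orientation: [-2.133, -2.306, 0.004]
contact_force: [0.3, -0.6, 0.6]
finger_gap: 0.031
```

Call:
step_arm([
  {"offset": [0, 0, 0.0], "rotation": [0, 0, 0], "hand": 200},
  {"offset": [0, 0, 0.0], "rotation": [0, 0, 0], "hand": 200},
])

```text
time: 19.68
eef_pos: [0.5719, 0.1347, 0.0653]
orientation: [2.131, 2.307, 0.003]
contact_force: [1.0, 0.8, -1.2]
finger_gap: 0.0316
```

```bash
python3 - <<'E'
from h import *
plan(.5705,.132,.056,5)
E
```

```text
t19.68 pos [0.5719 0.1347 0.0653] jaw 4.5 gap 0.0316 F [ 1.   0.8 -1.2]
 off [-0.0025 -0.0016  0.0093] dist 0.010 rot [ 0.0025 -0.0005 -0.0082] deg 0.5 q [-0.65  0.54  0.45  1.87 -0.32  0.8   0.05]
```

Call:
step_arm([
  {"offset": [-0.002, -0.001, 0.003], "rotation": [0, 0, 0], "hand": 200},
  {"offset": [-0.002, -0.001, 0.005], "rotation": [0, 0, 0], "hand": 200},
  {"offset": [-0.002, -0.001, 0.006], "rotation": [0, 0, 0], "hand": 200},
  {"offset": [-0.002, -0.001, 0.007], "rotation": [0, 0, 0], "hand": 200},
  {"offset": [-0.002, -0.001, 0.007], "rotation": [0, 0, 0], "hand": 200},
])

```text
time: 20.1
eef_pos: [0.5699, 0.1331, 0.0569]
orientation: [-2.131, -2.309, -0.0]
contact_force: [0.2, -0.2, -0.4]
finger_gap: 0.0311
```

Call:
step_arm([
  {"offset": [0, 0, 0.0005], "rotation": [0, 0, 0], "hand": 200},
  {"offset": [0, 0, 0.001], "rotation": [0, 0, 0], "hand": 200},
  {"offset": [0, 0, 0.001], "rotation": [0, 0, 0], "hand": 200},
])

```text
time: 20.35
eef_pos: [0.5701, 0.1331, 0.0561]
orientation: [-2.131, -2.309, -0.0]
contact_force: [-1.0, 0.0, 1.5]
finger_gap: 0.031
```

Light contact (1.5 N). Release and retreat.

Call:
step_arm([
  {"offset": [0, 0, 0.0005], "rotation": [0, 0, 0], "hand": 200},
  {"offset": [0, 0, 0.0005], "rotation": [0, 0, 0], "hand": 120},
  {"offset": [0, 0, 0.0005], "rotation": [0, 0, 0], "hand": 90},
  {"offset": [0, 0, 0.0005], "rotation": [0, 0, 0], "hand": 60},
  {"offset": [0, 0, 0.0005], "rotation": [0, 0, 0], "hand": 60},
  {"offset": [0, 0, 0.0005], "rotation": [0, 0, 0], "hand": 60},
])

```text
time: 20.85
eef_pos: [0.5699, 0.133, 0.0552]
orientation: [-2.131, -2.309, 0.0]
contact_force: [-0.6, -0.3, 0.3]
finger_gap: 0.0654
```

Call:
step_arm([
  {"offset": [0, 0, -0.01], "rotation": [0, 0, 0], "hand": 60},
  {"offset": [0, 0, -0.03], "rotation": [0, 0, 0], "hand": 60},
  {"offset": [0, 0, -0.06], "rotation": [0, 0, 0], "hand": 60},
  {"offset": [0, 0, -0.095], "rotation": [0, 0, 0], "hand": 60},
  {"offset": [0, 0, -0.13], "rotation": [0, 0, 0], "hand": 60},
  {"offset": [0, 0, -0.165], "rotation": [0, 0, 0], "hand": 60},
  {"offset": [0, 0, -0.19], "rotation": [0, 0, 0], "hand": 60},
  {"offset": [0, 0, -0.19], "rotation": [0, 0, 0], "hand": 60},
])

```text
time: 21.52
eef_pos: [0.5735, 0.1332, 0.2524]
orientation: [2.128, 2.304, 0.017]
contact_force: [1.5, 0.0, 0.7]
finger_gap: 0.0653
```

```bash
python3 - <<'E'
from h import *
m=imaging.camera_model("wrist");a=imaging.read_camera("wrist")
cv2.imwrite("pics/w18.png",a)
plan(.4367,-.0035,.25,-5)
for P in [(.5694,.1321,.009),(.5694,.1321,.075),(.5628,-.0045,.009)]: print(np.round(px(m,P),1))
E
```

```text
t21.57 pos [0.5719 0.133  0.2494] jaw 4.6 gap 0.0653 F [-0.9 -0.3 -0.3]
 off [-0.1253 -0.1457 -0.002 ] dist 0.192 rot [ 0.0071 -0.0029  0.167 ] deg -9.6 q [-0.73  0.32  0.55  1.71 -0.18  1.15 -0.06]
[274.6 178.2]
[273.9 193.2]
[259.2 302.5]
```

View pics/w18.png

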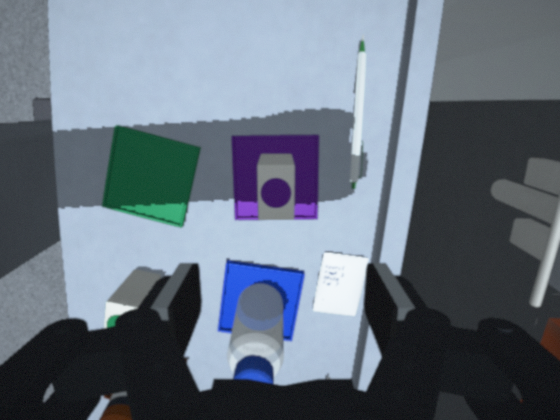

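The purple carton is upright, with its sticker at (276,193) and the tray centre at (276,178) as expected. Last is the green carton.

Call:
step_arm([
  {"offset": [-0.126, -0.145, 0], "rotation": [0, 0, 0.182], "hand": 60},
  {"offset": [-0.126, -0.145, 0], "rotation": [0, 0, 0.182], "hand": 60},
  {"offset": [-0.126, -0.145, 0], "rotation": [0, 0, 0.182], "hand": 60},
  {"offset": [-0.126, -0.145, 0], "rotation": [0, 0, 0.182], "hand": 60},
  {"offset": [-0.126, -0.145, 0], "rotation": [0, 0, 0.182], "hand": 60},
  {"offset": [-0.126, -0.145, 0], "rotation": [0, 0, 0.182], "hand": 60},
  {"offset": [-0.126, -0.145, 0], "rotation": [0, 0, 0.182], "hand": 60},
  {"offset": [-0.126, -0.145, 0], "rotation": [0, 0, 0.182], "hand": 60},
])

```text
time: 22.23
eef_pos: [0.4356, -0.0034, 0.2451]
orientation: [-2.331, -2.106, -0.001]
contact_force: [-0.1, 0.6, -0.5]
finger_gap: 0.0652
```

```bash
python3 - <<'E'
from h import *
m=imaging.camera_model("wrist");a=imaging.read_camera("wrist")
cv2.imwrite("pics/w19.png",a)
plan(.4367,-.0035,.053,-6)
for P in [(.4367,-.0035,.072),(.4455,.1232,.009)]: print(np.round(px(m,P),1))
E
```

```text
t22.28 pos [ 0.436  -0.0031  0.2451] jaw -5.8 gap 0.0650 F [-0.3  0.5  0.1]
 off [-0.0002  0.0007  0.1921] dist 0.192 rot [0.0001 0.0002 0.0043] deg -0.2 q [-0.74  0.01  0.66  2.04 -0.    1.09 -0.18]
[282.8 193. ]
[278.2  36.8]
```

View pics/w19.png

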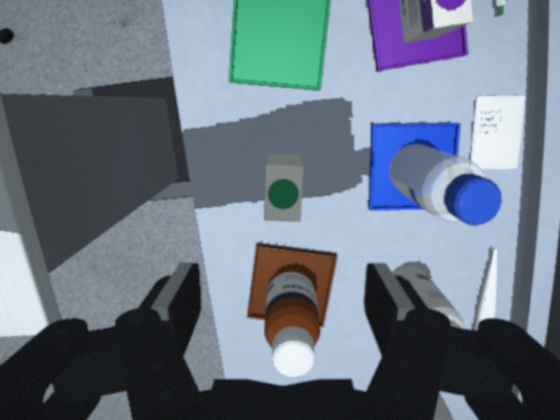

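Green sticker is at (283,193) against a predicted (283,193), with edges aligned to the jaws. Descending.

Call:
step_arm([
  {"offset": [0, 0.001, 0.03], "rotation": [0, 0, 0], "hand": 60},
  {"offset": [0, 0.001, 0.065], "rotation": [0, 0, 0], "hand": 60},
  {"offset": [0, 0.001, 0.1], "rotation": [0, 0, 0], "hand": 60},
  {"offset": [0, 0.001, 0.13], "rotation": [0, 0, 0], "hand": 60},
  {"offset": [0, 0.001, 0.158], "rotation": [0, 0, 0], "hand": 60},
  {"offset": [0, 0.001, 0.176], "rotation": [0, 0, 0], "hand": 60},
  {"offset": [0, 0.001, 0.187], "rotation": [0, 0, 0], "hand": 60},
  {"offset": [0, 0.001, 0.19], "rotation": [0, 0, 0], "hand": 60},
])

```text
time: 22.95
eef_pos: [0.4356, -0.0036, 0.0527]
orientation: [-2.328, -2.107, 0.008]
contact_force: [-0.3, -0.0, -0.5]
finger_gap: 0.0653
```

Call:
step_arm([
  {"offset": [0, 0, 0], "rotation": [0, 0, 0], "hand": 60},
  {"offset": [0, 0, 0], "rotation": [0, 0, 0], "hand": 60},
])

```text
time: 23.12
eef_pos: [0.4373, -0.0039, 0.0554]
orientation: [2.33, 2.106, 0.0]
contact_force: [-1.1, -0.2, 0.7]
finger_gap: 0.0652
```

```bash
python3 - <<'E'
from h import *
plan(.4367,-.0035,.053,-6)
b=imaging.read_camera("scene");cv2.imwrite("pics/s20.png",cv2.resize(b[130:280,190:340],None,fx=4,fy=4))
E
```

```text
t23.12 pos [ 0.4373 -0.0039  0.0554] jaw -5.8 gap 0.0652 F [-1.1 -0.2  0.7]
 off [ 0.0004 -0.0007  0.0024] dist 0.003 rot [0.0005 0.0003 0.0037] deg -0.2 q [-0.59  0.35  0.58  2.22 -0.32  0.64  0.12]
```

View pics/s20.png

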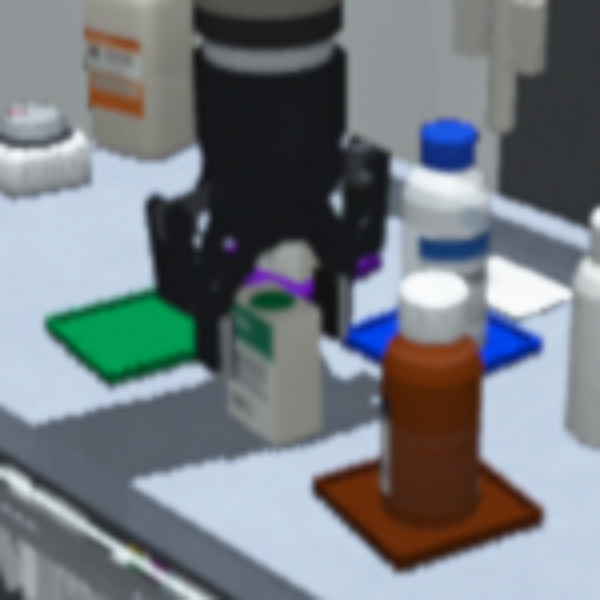

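Call:
step_arm([
  {"offset": [0, -0.0005, 0.002], "rotation": [0, 0, 0], "hand": 60},
  {"offset": [0, -0.0005, 0.002], "rotation": [0, 0, 0], "hand": 90},
  {"offset": [0, -0.0005, 0.002], "rotation": [0, 0, 0], "hand": 115},
  {"offset": [0, -0.0005, 0.002], "rotation": [0, 0, 0], "hand": 135},
  {"offset": [0, -0.0005, 0.002], "rotation": [0, 0, 0], "hand": 155},
  {"offset": [0, -0.0005, 0.002], "rotation": [0, 0, 0], "hand": 175},
  {"offset": [0, -0.0005, 0.002], "rotation": [0, 0, 0], "hand": 190},
  {"offset": [0, -0.0005, 0.002], "rotation": [0, 0, 0], "hand": 200},
], force=22)

```text
time: 23.83
eef_pos: [0.4362, -0.0042, 0.0536]
orientation: [-2.332, -2.105, -0.001]
contact_force: [-2.0, 0.0, 6.3]
finger_gap: 0.0315
```

Call:
step_arm([
  {"offset": [0, 0, 0], "rotation": [0, 0, 0], "hand": 200},
  {"offset": [0, 0, 0], "rotation": [0, 0, 0], "hand": 200},
  {"offset": [0, 0, -0.01], "rotation": [0, 0, 0], "hand": 200},
  {"offset": [0, 0, -0.03], "rotation": [0, 0, 0], "hand": 200},
  {"offset": [0, 0, -0.06], "rotation": [0, 0, 0], "hand": 200},
  {"offset": [0, 0, -0.095], "rotation": [0, 0, 0], "hand": 200},
  {"offset": [0, 0, -0.13], "rotation": [0, 0, 0], "hand": 200},
  {"offset": [0, 0, -0.16], "rotation": [0, 0, 0], "hand": 200},
])

```text
time: 24.5
eef_pos: [0.436, -0.0049, 0.2156]
orientation: [2.332, 2.104, 0.002]
contact_force: [1.0, 0.9, -0.8]
finger_gap: 0.0313
```

Call:
step_arm([
  {"offset": [0, 0, 0], "rotation": [0, 0, 0], "hand": 200},
  {"offset": [0, 0, 0], "rotation": [0, 0, 0], "hand": 200},
])

```text
time: 24.67
eef_pos: [0.437, -0.0041, 0.215]
orientation: [2.331, 2.105, 0.007]
contact_force: [-0.0, 0.5, -0.0]
finger_gap: 0.0312
```

```bash
python3 - <<'E'
from h import *
plan(.4455,.1232,.21,-11)
E
```

```text
t24.67 pos [ 0.437  -0.0041  0.215 ] jaw -5.8 gap 0.0312 F [-0.   0.5 -0. ]
 off [ 0.1275 -0.0045  0.0053] dist 0.128 rot [ 0.0037 -0.0027  0.0903] deg -5.2 q [-0.76  0.05  0.7   2.08 -0.04  1.02 -0.14]
```

Call:
step_arm([
  {"offset": [0.015, -0.0005, 0], "rotation": [0, 0, 0.01], "hand": 200},
  {"offset": [0.04, -0.001, 0], "rotation": [0, 0, 0.03], "hand": 200},
  {"offset": [0.07, -0.002, 0], "rotation": [0, 0, 0.05], "hand": 200},
  {"offset": [0.095, -0.003, 0], "rotation": [0, 0, 0.07], "hand": 200},
  {"offset": [0.112, -0.004, 0], "rotation": [0, 0, 0.09], "hand": 200},
  {"offset": [0.12, -0.004, 0], "rotation": [0, 0, 0.09], "hand": 200},
  {"offset": [0.12, -0.004, 0], "rotation": [0, 0, 0.09], "hand": 200},
  {"offset": [0.12, -0.004, 0], "rotation": [0, 0, 0.09], "hand": 200},
])

```text
time: 25.33
eef_pos: [0.4435, 0.1144, 0.2123]
orientation: [2.424, 1.998, -0.004]
contact_force: [1.2, 0.4, -0.8]
finger_gap: 0.0312
```

```bash
python3 - <<'E'
from h import *
imaging.read_camera("top")
m=imaging.camera_model("wrist");a=imaging.read_camera("wrist")
cv2.imwrite("pics/w21.png",a)
plan(.4455,.1232,.06,-11)
for P in [(.4455,.1232,.009),(.5694,.1321,.009)]: print(np.round(px(m,P),1))
E
```

```text
t25.43 pos [0.4439 0.1137 0.2128] jaw -11.1 gap 0.0316 F [ 0.  -0.4 -0.7]
 off [ 9.800e-03 -1.000e-04  1.528e-01] dist 0.153 rot [-0.0008  0.0012 -0.0021] deg 0.1 q [-0.9   0.1   0.6   2.04 -0.07  1.02 -0.46]
[281.8 174. ]
[421.8 136.9]
```

View pics/w21.png

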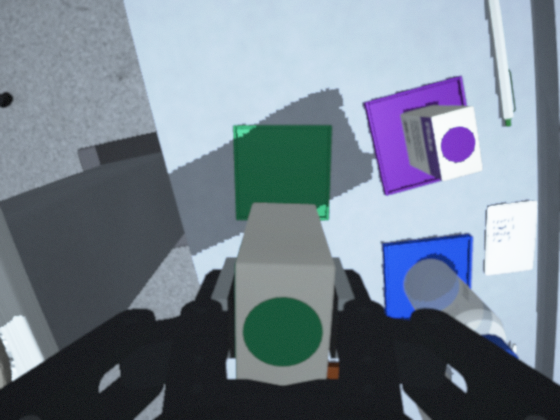

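The green tray is centred at (282,172) and aligned, against a predicted (282,174). Lowering.

Call:
step_arm([
  {"offset": [0.006, 0, 0.015], "rotation": [0, 0, 0], "hand": 200},
  {"offset": [0.0105, 0, 0.045], "rotation": [0, 0, 0], "hand": 200},
  {"offset": [0.0105, 0, 0.075], "rotation": [0, 0, 0], "hand": 200},
  {"offset": [0.0105, 0, 0.105], "rotation": [0, 0, 0], "hand": 200},
  {"offset": [0.0105, 0, 0.127], "rotation": [0, 0, 0], "hand": 200},
  {"offset": [0.0105, 0, 0.14], "rotation": [0, 0, 0], "hand": 200},
  {"offset": [0.0105, 0, 0.147], "rotation": [0, 0, 0], "hand": 200},
  {"offset": [0.0105, 0, 0.149], "rotation": [0, 0, 0], "hand": 200},
])

```text
time: 26.1
eef_pos: [0.4457, 0.1244, 0.0634]
orientation: [-2.426, -1.996, 0.003]
contact_force: [0.8, 0.1, 0.3]
finger_gap: 0.0314
```

Call:
step_arm([
  {"offset": [0, 0, 0.0], "rotation": [0, 0, 0], "hand": 200},
  {"offset": [0, 0, 0.0], "rotation": [0, 0, 0], "hand": 200},
])

```text
time: 26.27
eef_pos: [0.4471, 0.1257, 0.0652]
orientation: [2.424, 1.997, 0.003]
contact_force: [-0.2, -0.8, -0.9]
finger_gap: 0.031
```

```bash
python3 - <<'E'
from h import *
plan(.446,.124,.0565,-11)
E
```

```text
t26.27 pos [0.4471 0.1257 0.0652] jaw -11.0 gap 0.0310 F [-0.2 -0.8 -0.9]
 off [-0.0019 -0.0008  0.0087] dist 0.009 rot [ 0.0016 -0.0012 -0.0007] deg 0.0 q [-0.81  0.36  0.52  2.16 -0.28  0.68 -0.29]
```

Call:
step_arm([
  {"offset": [-0.001, 0, 0.003], "rotation": [0, 0, 0], "hand": 200},
  {"offset": [-0.001, 0, 0.005], "rotation": [0, 0, 0], "hand": 200},
  {"offset": [-0.001, 0, 0.006], "rotation": [0, 0, 0], "hand": 200},
  {"offset": [-0.001, 0, 0.007], "rotation": [0, 0, 0], "hand": 200},
  {"offset": [-0.001, 0, 0.007], "rotation": [0, 0, 0], "hand": 200},
])

```text
time: 26.68
eef_pos: [0.446, 0.1249, 0.0573]
orientation: [-2.424, -1.998, -0.0]
contact_force: [0.7, -0.6, -0.7]
finger_gap: 0.0309
```

Call:
step_arm([
  {"offset": [0, 0, 0.0005], "rotation": [0, 0, 0], "hand": 200},
  {"offset": [0, 0, 0.001], "rotation": [0, 0, 0], "hand": 200},
  {"offset": [0, 0, 0.001], "rotation": [0, 0, 0], "hand": 200},
])

```text
time: 26.93
eef_pos: [0.4461, 0.1249, 0.0566]
orientation: [-2.424, -1.998, -0.0]
contact_force: [-0.6, 0.1, 4.1]
finger_gap: 0.0316
```

Contact at 4 N. Release and retreat.

Call:
step_arm([
  {"offset": [0, 0, 0], "rotation": [0, 0, 0], "hand": 160},
  {"offset": [0, 0, 0], "rotation": [0, 0, 0], "hand": 120},
  {"offset": [0, 0, 0], "rotation": [0, 0, 0], "hand": 90},
  {"offset": [0, 0, 0], "rotation": [0, 0, 0], "hand": 60},
  {"offset": [0, 0, 0], "rotation": [0, 0, 0], "hand": 60},
  {"offset": [0, 0, 0], "rotation": [0, 0, 0], "hand": 60},
])

```text
time: 27.43
eef_pos: [0.446, 0.1249, 0.0562]
orientation: [2.424, 1.999, -0.0]
contact_force: [1.1, -0.7, 0.1]
finger_gap: 0.0653
```

Call:
step_arm([
  {"offset": [0, 0, -0.01], "rotation": [0, 0, 0], "hand": 60},
  {"offset": [0, 0, -0.03], "rotation": [0, 0, 0], "hand": 60},
  {"offset": [0, 0, -0.06], "rotation": [0, 0, 0], "hand": 60},
  {"offset": [0, 0, -0.095], "rotation": [0, 0, 0], "hand": 60},
  {"offset": [0, 0, -0.13], "rotation": [0, 0, 0], "hand": 60},
  {"offset": [0, 0, -0.165], "rotation": [0, 0, 0], "hand": 60},
  {"offset": [0, 0, -0.19], "rotation": [0, 0, 0], "hand": 60},
  {"offset": [0, 0, -0.19], "rotation": [0, 0, 0], "hand": 60},
])

```text
time: 28.1
eef_pos: [0.4494, 0.1256, 0.2523]
orientation: [2.423, 1.997, 0.018]
contact_force: [1.6, 0.3, -0.3]
finger_gap: 0.0654
```

Call:
step_arm([
  {"offset": [0.25, -0.05, 0], "rotation": [0, 0, -0.4], "hand": 60},
  {"offset": [0.25, -0.05, 0], "rotation": [0, 0, -0.4], "hand": 60},
  {"offset": [0.25, -0.05, 0], "rotation": [0, 0, -0.4], "hand": 60},
  {"offset": [0.25, -0.05, 0], "rotation": [0, 0, -0.4], "hand": 60},
  {"offset": [0.25, -0.05, 0], "rotation": [0, 0, -0.4], "hand": 60},
  {"offset": [0.25, -0.05, 0], "rotation": [0, 0, -0.4], "hand": 60},
  {"offset": [0.25, -0.05, 0], "rotation": [0, 0, -0.4], "hand": 60},
  {"offset": [0.25, -0.05, 0], "rotation": [0, 0, -0.4], "hand": 60},
])

```text
time: 28.77
eef_pos: [0.4429, 0.3832, 0.2454]
orientation: [-1.971, -2.446, 0.002]
contact_force: [-0.6, -0.9, 0.0]
finger_gap: 0.0653
```

```bash
python3 - <<'E'
from h import *
plan(.4455,.1232,.06,-11)
a=imaging.read_camera("top");b=imaging.read_camera("scene")
cv2.imwrite("pics/f1.png",cv2.resize(a[110:290,80:440],(800,400),interpolation=cv2.INTER_CUBIC))
cv2.imwrite("pics/f2.png",b)
E
```

```text
t28.77 pos [0.4429 0.3832 0.2454] jaw 12.3 gap 0.0653 F [-0.6 -0.9  0. ]
 off [-0.2546 -0.0526  0.1856] dist 0.319 rot [-0.0008  0.0006  0.4061] deg -23.3 q [-1.13  0.31  0.43  1.71 -0.14  1.15 -0.45]
```

View pics/f1.png

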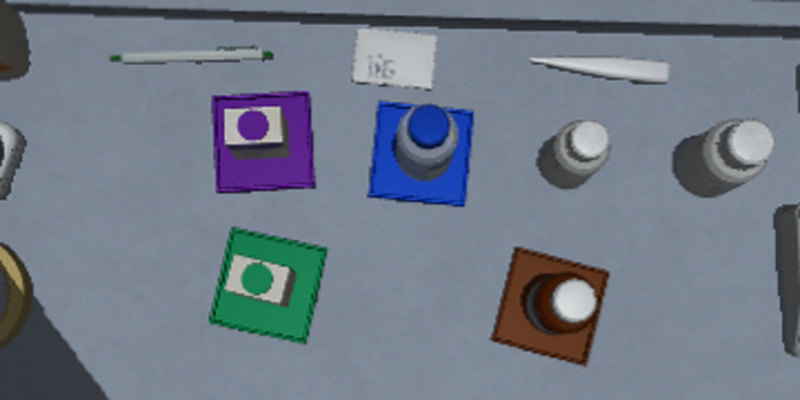

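View pics/f2.png

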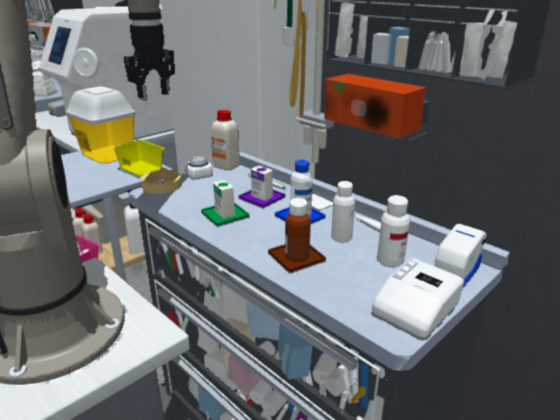

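All four items stand in their trays, and the white bottles haven't moved. I'll measure the offsets from the tray centres.

```bash
python3 - <<'E'
from h import *
m=imaging.camera_model("top")
for n,p,z,c in [("purple",(253,125),.075,(.5694,.1321)),("green",(258,279),.075,(.4455,.1232)),("blue",(430,125),.137,(.5628,-.0045)),("brown",(574,300),.125,(.4325,-.1185)),("white",(588,140),.126,(.5569,-.1313)),("red",(749,141),.134,(.5567,-.255))]:
    P=at(m,(p[0]+.5)/2.2222-.5+80,(p[1]+.5)/2.2222-.5+110,z)[:2]; print(n,P.round(4),((P-c)*1000).round(1),"mm")
E
```

```text
purple [0.5707 0.1333] [1.3 1.2] mm
green [0.4463 0.1251] [0.8 1.9] mm
blue [ 0.5622 -0.0077] [-0.6 -3.2] mm
brown [ 0.4321 -0.1203] [-0.4 -1.8] mm
white [ 0.5558 -0.1304] [-1.1  0.9] mm
red [ 0.5566 -0.2532] [-0.1  1.8] mm
```

All four are within about 3 mm of their tray centres. Handing in.

```bash
python3 -c "
from plant import job,manip
print(job.hand_in()); print(manip.get_state()['time'])"
```

```text
the job is handed in; nothing more can be done
None
the job is handed in; nothing more can be done
```

The job is done and handed in at about 29 s of the 102 s allowed. I placed the items in the order asked: brown bottle, blue-capped bottle, purple carton, green carton. Each was lowered until the wrist force showed contact (readings of +1.5 to +5 N) and only then released.

- **Centring:** in the last top-camera check all four stood upright in their own trays. They were off centre by about 1.8 mm (purple), 2.1 mm (green), 3.3 mm (blue) and 1.8 mm (brown), roughly the camera's own accuracy.
- **White bottles:** both still stand where they were, within 2 mm by measurement. The arm was clear of everything, and nothing was knocked over.
- **Disagreement between cameras:** early on, the scene camera put some points 1–4 px from where the top camera predicted. The wrist camera agreed with the top camera to a few millimetres, so I placed by those two.

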